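# Charge the slide-scanner magazine

## Robot

A 7-joint arm with a two-finger parallel gripper is mounted at the origin on the work surface. World frame = base frame: x ahead of the robot, y to its left, z up, the work surface at z = 0. Lengths are in m, angles in rad, forces in N, time in s.
With the tool pointing down it reaches from about 0.4 to 0.85 m from the base axis. Payload 4.4 kg.
Tool frame: the origin (TCP) lies at the very end of the fingers, on their centre line; the grasp point (between the pads) lies 19 mm behind it; z points along the fingers, y is the line along which they close (so a half turn about z gives the same grasp; the last joint's range is limited). The gripper opens to 94 mm and grips with 3 to 60 N. Pads are 16 mm wide; open, the fingers measure 119 mm over their backs; the gripper's body (75 mm by 177 mm) begins 78 mm behind the grasp point.
Start: joints at [-1.336, 0.628, 0.038, 1.517, -0.027, 0.996, -0.02], TCP at [0.193, 0.621, 0.205] pointing down, gripper open.
Joint ranges: [-3.06, 3.06], [-0.37, 2.12], [-1.25, 1.32], [0.18, 2.47], [-1.1, 4.24], [0.23, 1.98], [-2.94, 2.94]. Speed limits (rad/s): [2.57, 2.57, 3.14, 3.14, 3.14, 3.14, 3.14].

## Interface

Orientations are given as a unit quaternion [x, y, z, w].
In Python, from plant import status, grab_frame, camera_info, workorder gives the robot as it stands.
- The arm moves only by the shell command python3 -m inch 'ROWS' [FORCE]. ROWS is JSON, a list of rows, each an object of numbers: "tx", "ty", "tz": the shift along the tool's x, y, z in cm; "turn": the turn about the tool's z in rad; "grip": the opening, from 0 (shut) to 1 (fully open). A call has 1 to 10 rows; each row shifts and turns the commanded pose from where the row before left it, along the tool's axes as they then stand; what a row does not reach is not made up. A row lasts 1/12 s, in which the tool goes at most 41.7 mm and 7.16 degrees, less where a joint would pass 70% of its speed; a pose out of reach is approached as far as the arm can. A call is refused whole if a number of a shift passes 4.17 or a number of a turn 0.125, either way. A call with a gripper value outside its range is refused whole. The fingers move at their own pace and stop on an object; FORCE is the grip in N (left out, the last holds). Time passes only in rows, so rows that do not move let the fingers close. It gives the time, the measured TCP pose, the force, the opening and the grip force at its end, in the units of the state.
- status.get_obs(): the state, without advancing time (a new reading comes with each control period).
- grab_frame(name): name is "side" or "top"; returns the picture (384x512x3 uint8, blue, green, red); there is no depth.
- camera_info(name): a dict with "intrinsics" (3x3 intrinsics, pixels), "dist_coeffs" ([k1, k2, p1, p2, k3] as OpenCV has them; the pictures are not rectified), "R" (3x3) and "t" (3): a world point X has camera coordinates R X + t. Camera axes: x right, y down, z forward; pixel columns grow to the right and rows downward; lengths in m; the calibration is good to about 2 mm. A picture is of the moment at which its call begins. camera_info takes no time and is no camera call.
- workorder.job_done(): hands the job in; it is judged then, once.
The state is a dict: "time_s": time; "joints": joint angles; "qd": joint speeds; "joint_torque": joint torques, N m; "tool_pos": TCP position; "tcp_rot": TCP orientation; "contact_force": force on the tool from outside, world axes, zero at the start; "ft_torque": the same for the moment, N m; "opening": finger opening in m; "grip_force": force on a finger pad.
Only numpy, scipy, OpenCV 4.12 (cv2) and the standard library are available. Lean on these libraries where they do the work, as an engineer would, in place of code of your own. Each camera call takes 0.05 s, during which the arm holds its last target. There are 200 camera calls.

## Task

Pull the steel tray of slide carriers towards you until it sits on the blue mat, then stack every carrier from it flat on the raised orange lift of the magazine, blue label ends towards the red catch knob. Lay the black cover on top of the stack while the lift is still up, press it down until the spring catch holds the lift down, and let go. Finish by sliding the empty tray back to where it stood at the start, and leave the oil bottle, the slide box and the tally counter alone.

Things in the scene. Friction and masses are not known exactly. Their poses are not given: they have to be found in the camera images.
- magazine: Scanner magazine fixed to the bench: aluminium base 162 x 66 x 16 mm (x -58 to +104) with four upright corner guides, between which carriers are stacked on a sprung orange lift. Origin: underside of the base, on the vertical axis of the stack. z up; x runs along the long side of the stack, towards the red catch knob at the +x end.
- mouth (a point): On the stack axis, level with the top of the upright guides, 82 mm above the bench. The guides leave a pocket of 90 (x) x 40 (y) mm (3 mm play each side of a carrier); above it they flare out by about 5 mm each way, up to 91 mm. The long sides are open for fingers from x -36 to +36, and nothing stands within 60 mm of them.
- lift_top (a point): Centre of the flat top of the orange lift (82 x 32 mm), 44 mm above the bench when the lift is up.
- lift (a joint): How far the lift is pressed down, m: 0 = up (as at the start). A spring pushes it up with about 6 N at 0 and 10 N at 0.018, and it does not sink under the weight of a full stack. The catch snaps over it once it is about 0.018 down (a push of some 12 N, most where it moves the bolt aside, about halfway); caught, it rests at about 0.017. Hard stop at 0.022.
- catch (a joint): Spring bolt that catches the lift, m: 0 = bolt in (rest, and also when it holds the lift), up to 0.008 when it is pushed or pulled out along the magazine's +x. The lift pushes it aside by about 0.0045 on its way down and it snaps back by itself. Pulling the red knob out by 0.006 frees a lift that was caught too early.
- catch_end (a point): Middle of the red catch knob (18 mm in diameter, 13 mm long, lying along magazine x) 92 mm from the stack axis at the magazine's +x end, 31 mm above the bench.
- mat: Blue bench mat, flat (1 mm, no obstacle), 180 (x) x 410 (y) mm. Origin: its centre, on the bench. The tray counts as on it when no edge hangs over by more than about a centimetre.
- tray: Loose open steel tray, outside 116 (x) x 346 (y) x 22 (z) mm, walls and floor 3 mm thick, 0.3 to 0.5 kg, slides on the bench. Origin: centre of its underside; long side along y; its +x wall is the far one, seen from the robot. It starts behind the mat (further from the robot), 13 to 14 cm from it, centre to centre. Free bench behind its far wall.
- cover: Black light-shield cover: plate 84 (x) x 34 (y) x 6 mm with a grip bar 44 (x) x 14 (y) x 18 mm standing on its middle, 24 mm high in all, 0.06 kg. Origin: centre of its underside. Starts flat on the bench beyond the catch end of the magazine; either way round will do.
- oil_bottle: Amber immersion-oil bottle, 32 mm in diameter, 72 mm high; leave alone. Origin: centre of its underside.
- slide_box: Blue slide box 85 x 100 x 33 mm at the back; leave alone. Origin: centre of its underside.
- tally: Steel tally counter, 46 mm in diameter, 20 mm high; leave alone. Origin: centre of its underside.
- carrier1: Single-slide carrier 1: white plastic frame 84 (x) x 34 (y) x 10 (z) mm, flat on top and below, holding a glass slide with a blue label end; 0.04 kg. Origin: centre of its underside; the label end is at +x. Three to five are there, flat side by side on the tray floor (3 mm above the bench), long sides along tray x, slots 60 mm apart; an absent one reads None.
- label1 (a point): Middle of the blue label end of carrier 1, on its top, 29 mm from its centre.
- carrier2: Single-slide carrier 2: white plastic frame 84 (x) x 34 (y) x 10 (z) mm, flat on top and below, holding a glass slide with a blue label end; 0.04 kg. Origin: centre of its underside; the label end is at +x. Three to five are there, flat side by side on the tray floor (3 mm above the bench), long sides along tray x, slots 60 mm apart; an absent one reads None.
- label2 (a point): Middle of the blue label end of carrier 2, on its top, 29 mm from its centre.
- carrier3: Single-slide carrier 3: white plastic frame 84 (x) x 34 (y) x 10 (z) mm, flat on top and below, holding a glass slide with a blue label end; 0.04 kg. Origin: centre of its underside; the label end is at +x. Three to five are there, flat side by side on the tray floor (3 mm above the bench), long sides along tray x, slots 60 mm apart; an absent one reads None.
- label3 (a point): Middle of the blue label end of carrier 3, on its top, 29 mm from its centre.
- carrier4: Single-slide carrier 4: white plastic frame 84 (x) x 34 (y) x 10 (z) mm, flat on top and below, holding a glass slide with a blue label end; 0.04 kg. Origin: centre of its underside; the label end is at +x. Three to five are there, flat side by side on the tray floor (3 mm above the bench), long sides along tray x, slots 60 mm apart; an absent one reads None.
- label4 (a point): Middle of the blue label end of carrier 4, on its top, 29 mm from its centre.
- carrier5: Single-slide carrier 5: white plastic frame 84 (x) x 34 (y) x 10 (z) mm, flat on top and below, holding a glass slide with a blue label end; 0.04 kg. Origin: centre of its underside; the label end is at +x. Three to five are there, flat side by side on the tray floor (3 mm above the bench), long sides along tray x, slots 60 mm apart; an absent one reads None.
- label5 (a point): Middle of the blue label end of carrier 5, on its top, 29 mm from its centre.
Things that resemble listed ones, but are neither listed nor needed, are in the scene too. What is shaped like the carrier3 but brown, pink or purple is not meant.

How it is judged:
By the outcome, as a careful person would: the job done as asked, in the order asked, and still so for the second after the job is handed in, with the robot touching nothing.
Of carrier1, carrier2, carrier3, carrier4, carrier5 only 3 to 5 are there at a start; the rules pass over those that are not, and their reading is None.
At some moment in a run one of cover may be knocked a few centimetres aside while the robot is not near it.
Once in a run the grip may slacken for a moment while it holds something.
It also fails if it takes over 210 s, if anything falls off the work surface, if the arm or the gripper's body presses on something with over 40 N, if the wrist force passes 120 N, or if a joint passes its speed limit or range.

## Working session

There is one attempt and no reset: what is moved stays moved. The work goes in short steps, Python scripts to look and compute and a shell command to move; the robot and the scene stay as the last step left them, time stands still between calls to the robot, and variables do not carry over. Pictures are saved under pics/ and viewed, at most 14 in all, crops included, and the job is handed in when it is done.

```bash
ls; mkdir -p pics; python3 - <<'E'
from plant import status, grab_frame, camera_info
import cv2
print(status.get_obs())
for n in("top","side"):
    cv2.imwrite(f"pics/{n}0.png",cv2.resize(grab_frame(n),(800,600),interpolation=cv2.INTER_CUBIC)); c=camera_info(n); print(c)
E
```

```text
pics
{'time_s': 0.0, 'joints': array([-1.33581754,  0.62932059,  0.03845888,  1.51835336, -0.02696712,
        0.99633038, -0.01994919]), 'qd': array([-1.64543004e-03, -9.89075685e-04, -2.78030371e-04, -1.35555320e-03,
        1.69757877e-04,  4.49428349e-05, -7.37075070e-04]), 'joint_torque': array([-2.55221667e-04, -5.49709368e+01,  1.14324231e+00, -1.86629373e+01,
       -5.22683293e-02,  2.37819756e-02,  1.74044285e-04]), 'tool_pos': array([0.19236421, 0.6201774 , 0.20457571]), 'tcp_rot': array([ 1.49795715e-01,  9.88716515e-01, -9.40075969e-04, -1.11568982e-04]), 'contact_force': array([ 0.1616095 , -0.53871144,  0.73705614]), 'ft_torque': array([ 0.0130797 , -0.00185298, -0.01128168]), 'grip_force': 0.0, 'opening': 0.09393242450917268}
{'intrinsics': array([[412.70170297,   0.        , 246.42948064],
       [  0.        , 412.70170297, 190.57470767],
       [  0.        ,   0.        ,   1.        ]]), 'dist_coeffs': array([0.01838491, 0.        , 0.        , 0.        , 0.        ]), 'R': array([[ 0.0036049 , -0.99998793, -0.00333916],
       [-0.98168229, -0.00290278, -0.19050318],
       [ 0.19049119,  0.00396474, -0.9816809 ]]), 't': array([0.00562945, 0.62130019, 1.0699333 ])}
{'intrinsics': array([[489.77567785,   0.        , 259.86911471],
       [  0.        , 489.77567785, 192.42970293],
       [  0.        ,   0.        ,   1.        ]]), 'dist_coeffs': array([-0.01057552,  0.        ,  0.        ,  0.        ,  0.        ]), 'R': array([[ 0.67294877, -0.73958844, -0.01220201],
       [-0.48979235, -0.43317737, -0.75661141],
       [ 0.55429542,  0.51513716, -0.65375094]]), 't': array([-0.42252336,  0.38646797,  1.33664011])}
```

View pics/top0.png

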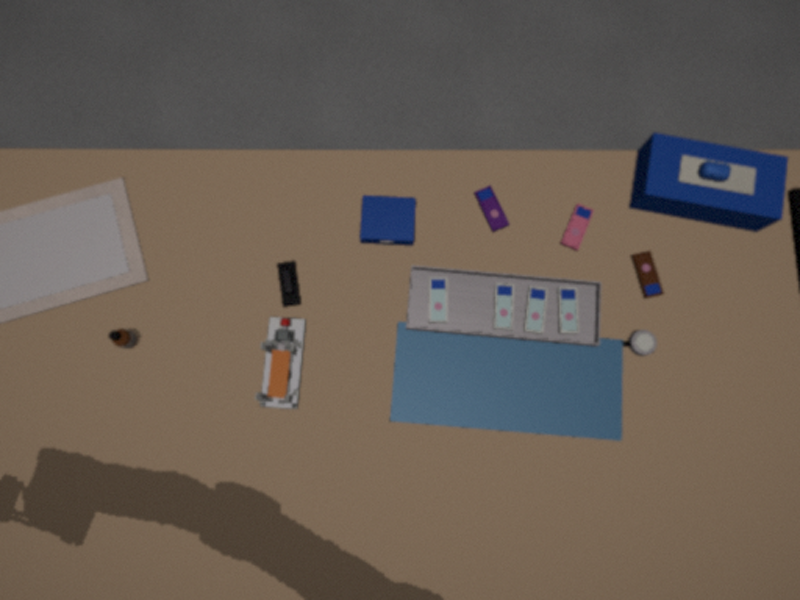

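View pics/side0.png

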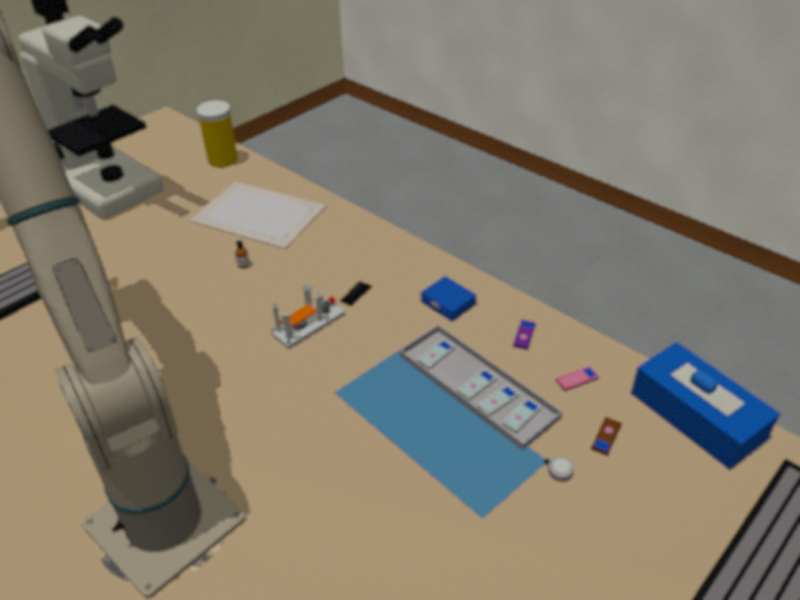

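The top view shows the magazine (orange lift, ~(280,362), knob up at (286,323)), cover (289,284), tray (503,306) with four white carriers at x≈438, 504, 537, 569, the mat (507,380) and tally (642,342). The pink (577,227), purple (491,208) and brown (647,275) pieces are decoys; the four white ones in the tray fit the description. An enlarged crop should confirm this.

```bash
cat > h.py <<'E'
import numpy as np, cv2
from plant import status, grab_frame, camera_info
from scipy.spatial.transform import Rotation as Rn
def w(uv,z,n="top"):
    c=camera_info(n); p=cv2.undistortPoints(np.array(uv,float).reshape(-1,1,2),np.array(c["intrinsics"]),np.array(c["dist_coeffs"])).reshape(-1,2)
    d=np.c_[p,np.ones(len(p))]@c["R"]; o=-np.array(c["R"]).T@np.array(c["t"])
    return o+d*((z-o[2])/d[:,2])[:,None]
def px(P,n="top"):
    c=camera_info(n); return cv2.projectPoints(np.array(P,float).reshape(-1,1,3),cv2.Rodrigues(np.array(c["R"]))[0],np.array(c["t"]),np.array(c["intrinsics"]),np.array(c["dist_coeffs"]))[0].reshape(-1,2)
def crop(n,x0,y0,x1,y1,s,f,img=None):
    i=grab_frame(n) if img is None else img
    i=i[y0:y1,x0:x1].astype(float); i=np.clip((i/255)**.6*255,0,255).astype(np.uint8)
    cv2.imwrite("pics/"+f,cv2.resize(i,None,fx=s,fy=s,interpolation=cv2.INTER_CUBIC))
def pose():
    o=status.get_obs(); R=Rn.from_quat(o["tcp_rot"]).as_matrix()
    print("t",round(o["time_s"],2),"pos",o["tool_pos"].round(4),"xaxis yaw",np.degrees(np.arctan2(R[1,0],R[0,0])).round(2),"z",R[:,2].round(3),"F",o["contact_force"].round(1),"open",round(o["opening"],4),"grip",round(o["grip_force"],1))
    return o,R
def to(x,y,z,yaw=None):
    o,R=pose(); d=R.T@(np.array([x,y,z])-o["tool_pos"])*100
    print("tool shift cm",d.round(2),"rows>=",np.linalg.norm(d)/4.17)
    if yaw is not None:
        a=np.degrees(np.arctan2(R[1,0],R[0,0])); e=(yaw-a+90)%180-90
        print("turn (down tool => minus world) rad",(-np.radians(e)).round(3))
E
python3 - <<'E'
from h import *
i=grab_frame("top"); cv2.imwrite("pics/raw0.png",i)
crop("top",255,165,410,285,5,"trayc.png",i)
crop("top",155,160,215,270,5,"magc.png",i)
E
```

```text
(no output)
```

View pics/trayc.png

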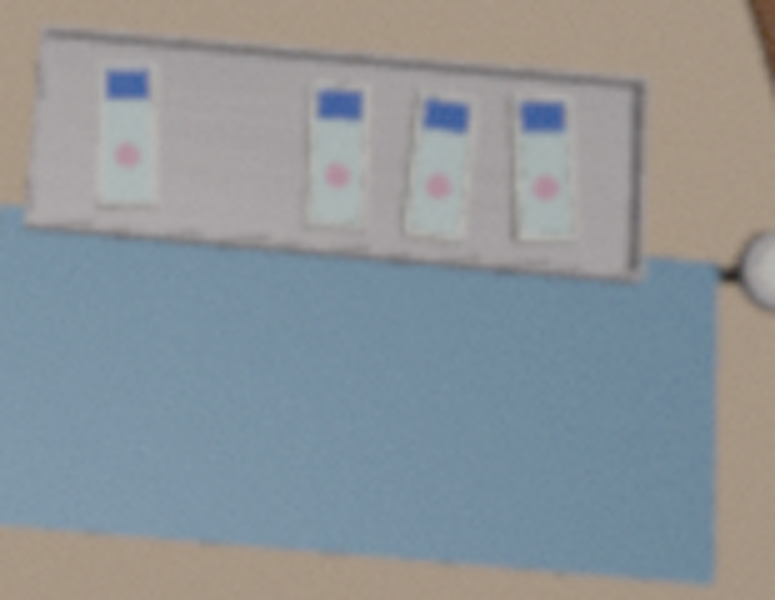

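View pics/magc.png

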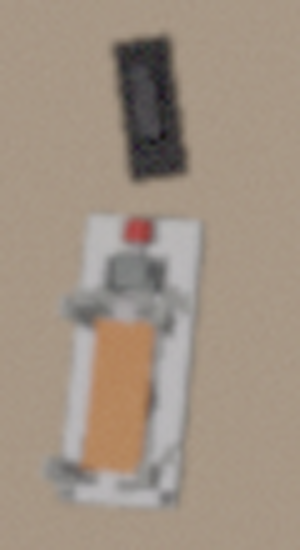

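The crops confirm four white-framed carriers with blue labels at the far (+x) end, at crop px (128,138), (338,158), (439,170), (545,172). The lift, knob and cover are clear. The remaining measurement is just converting to world.

```bash
cat > m.py <<'E'
from h import *
def rect(mask,z,n="top"):
    c=max(cv2.findContours(mask.astype(np.uint8),cv2.RETR_EXTERNAL,cv2.CHAIN_APPROX_NONE)[0],key=cv2.contourArea).reshape(-1,2)
    P=w(c,z,n)[:,:2]; r=cv2.minAreaRect((P*1000).astype(np.float32)); return np.round(r[0],1),np.round(r[1],1),round(r[2],1)
E
python3 - <<'E'
from m import *
T=lambda a:np.array(a)/5+[255,165]
M=lambda a:np.array(a)/5+[155,160]
def q(nm,P):
    P=np.array(P)[:,:2]; c=P.mean(0); ex=(P[0]+P[1]-P[2]-P[3])/2; ey=(P[0]+P[3]-P[1]-P[2])/2
    print(nm,c.round(4),"lx",np.linalg.norm(ex).round(4),"ly",np.linalg.norm(ey).round(4),"yawx",np.degrees(np.arctan2(ex[1],ex[0])).round(1),"yawy-90",np.degrees(np.arctan2(-ey[0],ey[1])).round(1))
q("tray",w(T([(43,33),(643,82),(638,277),(27,225)]),.022))
q("mat",w(np.array([(398,323),(622,337),(621,438),(391,421)])/1.5625,0))
for n,c in zip("ABCD",[[(104,64),(153,64),(157,208),(98,207)],[(314,84),(368,84),(364,229),(308,226)],[(419,94),(475,96),(466,241),(406,236)],[(516,94),(569,94),(577,242),(514,241)]]): q(n,w(T(c),.013))
q("lift",w(M([(98,322),(155,322),(138,470),(83,468)]),.044))
q("base",w(M([(90,215),(205,218),(182,507),(60,500)]),.016))
q("cover",w(M([(114,42),(168,37),(187,172),(133,182)]),.006))
k=w(M([(139,231)]),.031);print("knob",k)
print("labels/dots",w(T([(128,84),(127,155),(341,105),(338,176),(446,116),(439,187),(544,117),(545,188)]),.013)[:,:2].round(4).tolist())
i=cv2.imread("pics/raw0.png"); h=cv2.cvtColor(i,cv2.COLOR_BGR2HSV)
m=(h[...,0]<15)&(h[...,1]>150)&(h[...,2]>100); m[:, :155]=0;m[:,215:]=0; m[:200]=0
print("orange",rect(m,.044))
m=(h[...,0]>95)&(h[...,0]<110)&(h[...,1]>90);m[:205]=0
print("mat",rect(m,0))
E
python3 -c "
from h import *
to(.62,-.2,.2,0)"
```

```text
tray [ 0.6146 -0.2062] lx 0.1113 ly 0.3409 yawx -4.9 yawy-90 -4.7
mat [ 0.4848 -0.2129] lx 0.1783 ly 0.4072 yawx -4.3 yawy-90 -3.6
A [ 0.6263 -0.0895] lx 0.0833 ly 0.0307 yawx -1.1 yawy-90 -0.4
B [ 0.6151 -0.2089] lx 0.0831 ly 0.0312 yawx -3.8 yawy-90 -1.4
C [ 0.609  -0.2671] lx 0.0832 ly 0.0328 yawx -6.6 yawy-90 -3.3
D [ 0.6086 -0.325 ] lx 0.0849 ly 0.0327 yawx -1.8 yawy-90 -0.3
lift [0.4899 0.191 ] lx 0.0796 ly 0.0304 yawx -4.2 yawy-90 -0.9
base [0.5126 0.1876] lx 0.1603 ly 0.0662 yawx -3.3 yawy-90 -2.2
cover [0.6576 0.1848] lx 0.0822 ly 0.0313 yawx 9.5 yawy-90 8.3
knob [[0.58195632 0.18501693 0.031     ]]
labels/dots [[0.6562, -0.0899], [0.6149, -0.0888], [0.6443, -0.2113], [0.6032, -0.2083], [0.6381, -0.2708], [0.597, -0.2652], [0.6376, -0.3265], [0.5967, -0.3249]]
orange (array([490.7, 191.1]), array([28.9, 76.1]), 85.8)
mat (array([ 484. , -211.8]), array([403.8, 173.5]), 85.7)
t 0.15 pos [0.1924 0.6204 0.2048] xaxis yaw 162.77 z [-0.    -0.001 -1.   ] F [-0.5  0.3  0.4] open 0.0939 grip 0.0
tool shift cm [-65.15 -65.68   0.57] rows>= 22.185483998774206
turn (down tool => minus world) rad -0.301
```

```bash
python3 -m inch '[{"turn":-0.109},{"turn":-0.109},{"tx":-2.29,"ty":-3.16},{"tx":-2.29,"ty":-3.16},{"tx":-2.29,"ty":-3.16},{"tx":-2.29,"ty":-3.16},{"tx":-2.29,"ty":-3.16},{"tx":-2.29,"ty":-3.16},{"tx":-2.29,"ty":-3.16},{"tx":-2.29,"ty":-3.16}]' 20
python3 -m inch '[{"tx":-2.29,"ty":-3.16},{"tx":-2.29,"ty":-3.16},{"tx":-2.29,"ty":-3.16},{"tx":-2.29,"ty":-3.16},{"tx":-2.29,"ty":-3.16},{"tx":-2.29,"ty":-3.16},{"tx":-2.29,"ty":-3.16},{"tx":-2.29,"ty":-3.16},{"tx":-2.29,"ty":-3.16},{"tx":-2.29,"ty":-3.16}]' >/dev/null
python3 -m inch '[{"tx":-2.29,"ty":-3.16},{"tx":-2.29,"ty":-3.16},{"tx":-2.29,"ty":-3.16},{"tx":-2.29,"ty":-3.16},{"tx":-2.29,"ty":-3.16},{}]'
python3 -c "
from h import *
to(.697,-.213,.006,-4.7)"
```

```text
t 0.15 pos [0.1924 0.6204 0.2048] xaxis yaw 162.77 z [-0.    -0.001 -1.   ] F [-0.5  0.3  0.4] open 0.0939 grip 0.0
tool shift cm [-72.89 -64.62  19.97] rows>= 23.844333932133207
turn (down tool => minus world) rad -0.219invalid input at $[0]: expected keys tx, ty, tz, turn, grip
invalid input at $[0]: expected keys tx, ty, tz, turn, grip
invalid input at $[0]: expected keys tx, ty, tz, turn, grip
```

```bash
python3 -m inch '[{"tx":0,"ty":0,"tz":0,"turn":-0.109,"grip":1},{"tx":0,"ty":0,"tz":0,"turn":-0.109,"grip":1},{"tx":-2.29,"ty":-3.16,"tz":0,"turn":0,"grip":1},{"tx":-2.29,"ty":-3.16,"tz":0,"turn":0,"grip":1},{"tx":-2.29,"ty":-3.16,"tz":0,"turn":0,"grip":1},{"tx":-2.29,"ty":-3.16,"tz":0,"turn":0,"grip":1},{"tx":-2.29,"ty":-3.16,"tz":0,"turn":0,"grip":1},{"tx":-2.29,"ty":-3.16,"tz":0,"turn":0,"grip":1},{"tx":-2.29,"ty":-3.16,"tz":0,"turn":0,"grip":1},{"tx":-2.29,"ty":-3.16,"tz":0,"turn":0,"grip":1}]' 20
python3 -m inch '[{"tx":-2.29,"ty":-3.16,"tz":0,"turn":0,"grip":1},{"tx":-2.29,"ty":-3.16,"tz":0,"turn":0,"grip":1},{"tx":-2.29,"ty":-3.16,"tz":0,"turn":0,"grip":1},{"tx":-2.29,"ty":-3.16,"tz":0,"turn":0,"grip":1},{"tx":-2.29,"ty":-3.16,"tz":0,"turn":0,"grip":1},{"tx":-2.29,"ty":-3.16,"tz":0,"turn":0,"grip":1},{"tx":-2.29,"ty":-3.16,"tz":0,"turn":0,"grip":1},{"tx":-2.29,"ty":-3.16,"tz":0,"turn":0,"grip":1},{"tx":-2.29,"ty":-3.16,"tz":0,"turn":0,"grip":1},{"tx":-2.29,"ty":-3.16,"tz":0,"turn":0,"grip":1}]'
python3 -m inch '[{"tx":-2.29,"ty":-3.16,"tz":0,"turn":0,"grip":1},{"tx":-2.29,"ty":-3.16,"tz":0,"turn":0,"grip":1},{"tx":-2.29,"ty":-3.16,"tz":0,"turn":0,"grip":1},{"tx":-2.29,"ty":-3.16,"tz":0,"turn":0,"grip":1},{"tx":-2.29,"ty":-3.16,"tz":0,"turn":0,"grip":1},{"tx":0,"ty":0,"tz":0,"turn":0,"grip":1}]'
python3 -c "
from h import *
to(.697,-.213,.006,-4.7)"
```

```text
time_s: 0.98
tool_pos: [0.3548, 0.3519, 0.2054]
tcp_rot: [0.041, 0.999, -0.0, -0.0]
contact_force: [0.3, 0.6, 0.5]
opening: 0.0938
grip_force: 0.0
time_s: 1.82
tool_pos: [0.5568, 0.018, 0.2054]
tcp_rot: [0.041, 0.999, 0.0, -0.0]
contact_force: [-0.8, 0.6, 0.1]
opening: 0.0937
grip_force: 0.0
time_s: 2.32
tool_pos: [0.659, -0.1575, 0.2045]
tcp_rot: [0.046, 0.999, -0.003, 0.001]
contact_force: [-0.0, -1.4, -0.3]
opening: 0.0937
grip_force: 0.0
t 2.32 pos [ 0.659  -0.1575  0.2045] xaxis yaw 174.72 z [ 0.002 -0.007 -1.   ] F [-0.  -1.4 -0.3] open 0.0937 grip 0.0
tool shift cm [-4.25 -5.04 19.9 ] rows>= 5.026467102686408
turn (down tool => minus world) rad -0.01
```

```bash
python3 -m inch '[{"tx":0,"ty":0,"tz":3,"turn":0,"grip":1},{"tx":0,"ty":0,"tz":3,"turn":0,"grip":1},{"tx":0,"ty":0,"tz":3,"turn":0,"grip":1},{"tx":0,"ty":0,"tz":0,"turn":0,"grip":1},{"tx":0,"ty":0,"tz":0,"turn":0,"grip":1}]'
python3 -c "
from h import *
to(.697,-.213,.006,-4.7)"
```

```text
time_s: 2.73
tool_pos: [0.6559, -0.1466, 0.114]
tcp_rot: [0.041, 0.999, 0.0, -0.002]
contact_force: [0.0, 0.3, -0.1]
opening: 0.0941
grip_force: 0.0
t 2.73 pos [ 0.6559 -0.1466  0.114 ] xaxis yaw 175.26 z [-0.004  0.001 -1.   ] F [ 0.   0.3 -0.1] open 0.0941 grip 0.0
tool shift cm [-4.69 -6.28 10.78] rows>= 3.1967500701923695
turn (down tool => minus world) rad -0.001
```

```bash
python3 -m inch '[{"tx":-1.56,"ty":-2.1,"tz":0,"turn":0,"grip":1},{"tx":-1.56,"ty":-2.1,"tz":0,"turn":0,"grip":1},{"tx":-1.56,"ty":-2.1,"tz":1,"turn":0,"grip":1},{"tx":0,"ty":0,"tz":2.5,"turn":0,"grip":1},{"tx":0,"ty":0,"tz":2.5,"turn":0,"grip":1},{"tx":0,"ty":0,"tz":2.5,"turn":0,"grip":1},{"tx":0,"ty":0,"tz":2.2,"turn":0,"grip":1},{"tx":0,"ty":0,"tz":0,"turn":0,"grip":1},{"tx":0,"ty":0,"tz":0,"turn":0,"grip":1}]'
python3 - <<'E'
from h import *
to(.697,-.213,.006,-4.7)
crop("top",255,105,410,225,5,"push1.png")
E
```

```text
time_s: 3.48
tool_pos: [0.6994, -0.2137, 0.0097]
tcp_rot: [0.041, 0.999, -0.0, 0.0]
contact_force: [-0.1, -1.5, 1.2]
opening: 0.0938
grip_force: 0.0
t 3.48 pos [ 0.6994 -0.2137  0.0097] xaxis yaw 175.26 z [ 0.001 -0.    -1.   ] F [-0.1 -1.5  1.2] open 0.0938 grip 0.0
tool shift cm [0.24 0.05 0.37] rows>= 0.10666767098458181
turn (down tool => minus world) rad -0.001
```

View pics/push1.png

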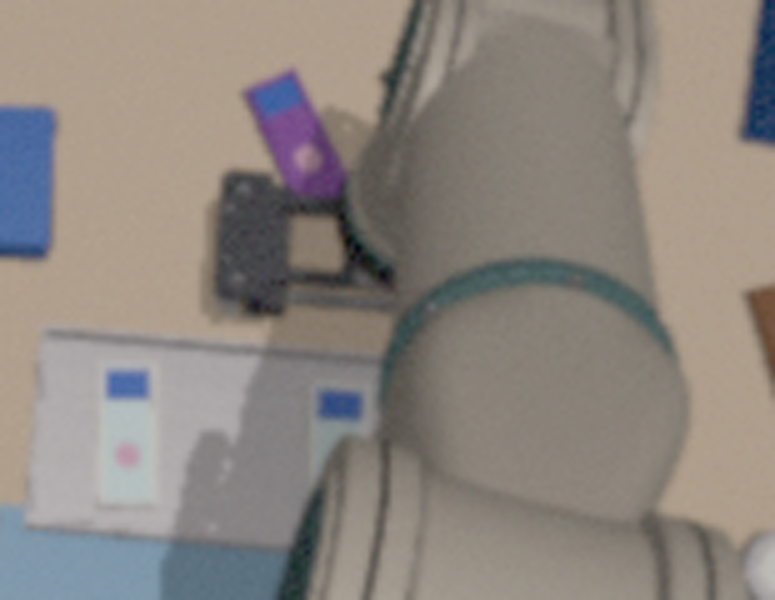

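```bash
python3 -m inch '[{"tx":1,"ty":0,"tz":0.3,"turn":0,"grip":1},{"tx":0.5,"ty":0,"tz":0,"turn":0,"grip":1},{"tx":0.5,"ty":0,"tz":0,"turn":0,"grip":1},{"tx":0.8,"ty":0,"tz":0,"turn":0,"grip":1},{"tx":0.8,"ty":0,"tz":0,"turn":0,"grip":1},{"tx":0.8,"ty":0,"tz":0,"turn":0,"grip":1}]'
python3 -m inch '[{"tx":0.8,"ty":0,"tz":0,"turn":0,"grip":1},{"tx":0.8,"ty":0,"tz":0,"turn":0,"grip":1},{"tx":0.8,"ty":0,"tz":0,"turn":0,"grip":1},{"tx":0.8,"ty":0,"tz":0,"turn":0,"grip":1},{"tx":0.8,"ty":0,"tz":0,"turn":0,"grip":1},{"tx":0.8,"ty":0,"tz":0,"turn":0,"grip":1},{"tx":0.8,"ty":0,"tz":0,"turn":0,"grip":1},{"tx":0.8,"ty":0,"tz":0,"turn":0,"grip":1},{"tx":0.8,"ty":0,"tz":0,"turn":0,"grip":1},{"tx":0.8,"ty":0,"tz":0,"turn":0,"grip":1}]'
python3 -m inch '[{"tx":0.8,"ty":0,"tz":0,"turn":0,"grip":1},{"tx":0.8,"ty":0,"tz":0,"turn":0,"grip":1},{"tx":0.5,"ty":0,"tz":0,"turn":0,"grip":1},{"tx":0.3,"ty":0,"tz":0,"turn":0,"grip":1},{"tx":0,"ty":0,"tz":0,"turn":0,"grip":1},{"tx":-0.5,"ty":0,"tz":0,"turn":0,"grip":1},{"tx":-0.5,"ty":0,"tz":0,"turn":0,"grip":1},{"tx":0,"ty":0,"tz":-2,"turn":0,"grip":1},{"tx":0,"ty":0,"tz":-4,"turn":0,"grip":1},{"tx":0,"ty":0,"tz":-4,"turn":0,"grip":1}]'

```

```text
time_s: 4.03
tool_pos: [0.6587, -0.2106, 0.0082]
tcp_rot: [0.041, 0.999, -0.001, 0.004]
contact_force: [4.2, -1.1, -0.4]
opening: 0.0939
grip_force: 2.1
time_s: 4.87
tool_pos: [0.58, -0.2043, 0.0082]
tcp_rot: [0.041, 0.999, -0.001, 0.005]
contact_force: [6.7, 0.1, 2.3]
opening: 0.0941
grip_force: 3.1
time_s: 5.7
tool_pos: [0.5589, -0.2016, 0.1048]
tcp_rot: [0.041, 0.999, 0.001, -0.003]
contact_force: [0.4, -1.1, -1.2]
opening: 0.0934
grip_force: 0.0
```

```bash
python3 -m inch '[{"tx":0,"ty":2,"tz":-2,"turn":0,"grip":1},{"tx":1,"ty":3.3,"tz":-2,"turn":0,"grip":1},{"tx":1,"ty":3.3,"tz":-2,"turn":0,"grip":1},{"tx":1,"ty":3.3,"tz":-2,"turn":0,"grip":1},{"tx":1,"ty":3.3,"tz":0,"turn":0,"grip":1},{"tx":1,"ty":3.3,"tz":0,"turn":0,"grip":1},{"tx":1,"ty":3.3,"tz":0,"turn":0,"grip":1},{"tx":1,"ty":3.3,"tz":0,"turn":0,"grip":1},{"tx":1,"ty":3.3,"tz":0,"turn":0,"grip":1},{"tx":1,"ty":3.3,"tz":0,"turn":0,"grip":1}]' >/dev/null
python3 -m inch '[{"tx":1,"ty":3.3,"tz":0,"turn":0,"grip":1},{"tx":1,"ty":3.3,"tz":0,"turn":0,"grip":1},{"tx":1,"ty":3.3,"tz":0,"turn":0,"grip":1},{"tx":0,"ty":0,"tz":0,"turn":0,"grip":1},{"tx":0,"ty":0,"tz":0,"turn":0,"grip":1}]'
python3 - <<'E'
from h import *
i=grab_frame("top"); cv2.imwrite("pics/raw1.png",i)
pose()
crop("top",255,185,410,295,5,"tray2.png",i)
E
```

```text
time_s: 6.95
tool_pos: [0.4745, 0.2242, 0.1851]
tcp_rot: [0.039, 0.999, -0.0, -0.001]
contact_force: [1.1, -0.7, -0.6]
opening: 0.094
grip_force: 0.0
t 7.0 pos [0.4752 0.2221 0.1851] xaxis yaw 175.35 z [-0.002 -0.002 -1.   ] F [ 0.  -0.9  0.7] open 0.0939 grip 0.0
```

View pics/tray2.png

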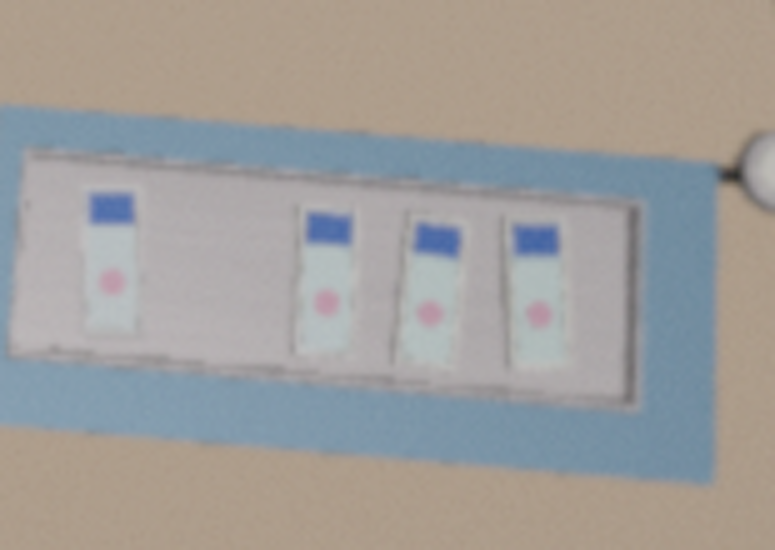

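The tray sits on the mat with four carriers, blue labels at crop px (112,209), (329,229), (437,240), (536,240) and dots below them.

```bash
cat > carr.py <<'E'
from h import *
T=lambda a:np.array(a)/5+[255,185]
q={"A":[(88,186),(136,186),(136,333),(86,332)],"B":[(305,204),(356,206),(350,355),(297,355)],"C":[(414,216),(466,218),(457,366),(402,364)],"D":[(509,216),(562,216),(571,367),(514,368)]}
ld={"A":[(112,209),(111,283)],"B":[(329,229),(326,303)],"C":[(437,240),(429,314)],"D":[(536,240),(539,315)]}
for n in q:
    P=w(T(q[n]),.014)[:,:2]; L=w(T(ld[n]),.014)[:,:2]; d=L[0]-L[1]
    ex=P[0]+P[1]-P[2]-P[3]
    print(n,P.mean(0).round(4),"labeldot centre",((L[0]*.29+L[1]*.71)).round(4),"len",np.linalg.norm(d).round(4),"yaw",np.degrees(np.arctan2(d[1],d[0])).round(1),np.degrees(np.arctan2(ex[1],ex[0])).round(1))
P=w(T([(25,152),(643,202),(637,408),(10,357)]),.023)[:,:2]; print("tray",P.mean(0))
E
python3 carr.py; python3 -c "
from h import *
to(.480,-.32,.1,-4)"
```

```text
A [ 0.4993 -0.0787] labeldot centre [ 0.4978 -0.0786] len 0.0412 yaw -1.4 -1.0
B [ 0.4883 -0.1983] labeldot centre [ 0.4872 -0.1982] len 0.0411 yaw -4.1 -4.5
C [ 0.4824 -0.2578] labeldot centre [ 0.4813 -0.2559] len 0.0414 yaw -8.5 -6.4
D [ 0.4823 -0.3155] labeldot centre [ 0.4812 -0.3149] len 0.0414 yaw -0.6 -0.3
tray [ 0.48811755 -0.19700222]
t 7.0 pos [0.4752 0.2221 0.1851] xaxis yaw 175.35 z [-0.002 -0.002 -1.   ] F [ 0.  -0.9  0.7] open 0.0939 grip 0.0
tool shift cm [ -4.88 -53.97   8.59] rows>= 13.158645833217905
turn (down tool => minus world) rad -0.011
```

```bash
python3 -m inch '[{"tx":0,"ty":0,"tz":0,"turn":-0.06,"grip":0.55},{"tx":-0.34,"ty":-3.34,"tz":0.9,"turn":0,"grip":0.55},{"tx":-0.34,"ty":-3.34,"tz":0.9,"turn":0,"grip":0.55},{"tx":-0.34,"ty":-3.34,"tz":0.9,"turn":0,"grip":0.55},{"tx":-0.34,"ty":-3.34,"tz":0.9,"turn":0,"grip":0.55},{"tx":-0.34,"ty":-3.34,"tz":0.9,"turn":0,"grip":0.55},{"tx":-0.34,"ty":-3.34,"tz":0.9,"turn":0,"grip":0.55},{"tx":-0.34,"ty":-3.34,"tz":0.9,"turn":0,"grip":0.55},{"tx":-0.34,"ty":-3.34,"tz":0.9,"turn":0,"grip":0.55},{"tx":-0.34,"ty":-3.34,"tz":0.9,"turn":0,"grip":0.55}]' >/dev/null
python3 -m inch '[{"tx":0,"ty":0,"tz":2,"turn":0,"grip":0.55},{"tx":0,"ty":0,"tz":2,"turn":0,"grip":0.55},{"tx":0,"ty":0,"tz":0,"turn":0,"grip":0.55},{"tx":0,"ty":0,"tz":0,"turn":0,"grip":0.55}]'
python3 -c "
from h import *
to(.499,-.0787,.0068,-1.2)"
```

```text
time_s: 8.17
tool_pos: [0.4982, -0.0805, 0.0639]
tcp_rot: [0.013, 1.0, -0.0, -0.002]
contact_force: [-0.2, 0.3, 0.9]
opening: 0.0517
grip_force: 0.0
t 8.17 pos [ 0.4982 -0.0805  0.0639] xaxis yaw 178.55 z [-0.003 -0.    -1.   ] F [-0.2  0.3  0.9] open 0.0517 grip 0.0
tool shift cm [-0.09  0.18  5.71] rows>= 1.369921652332605
turn (down tool => minus world) rad -0.004
```

```bash
python3 -m inch '[{"tx":-0.1,"ty":0.18,"tz":2,"turn":0,"grip":0.55},{"tx":0,"ty":0,"tz":2,"turn":0,"grip":0.55},{"tx":0,"ty":0,"tz":1.7,"turn":0,"grip":0.55},{"tx":0,"ty":0,"tz":0,"turn":0,"grip":0.55},{"tx":0,"ty":0,"tz":0,"turn":0,"grip":0.2},{"tx":0,"ty":0,"tz":0,"turn":0,"grip":0.2},{"tx":0,"ty":0,"tz":0,"turn":0,"grip":0.2},{"tx":0,"ty":0,"tz":0,"turn":0,"grip":0.2}]' 25
python3 - <<'E'
from h import *
pose(); crop("side",240,220,340,295,6,"g1.png")
E
```

```text
time_s: 8.83
tool_pos: [0.5018, -0.0774, 0.0089]
tcp_rot: [0.011, 1.0, -0.0, 0.001]
contact_force: [-0.2, 0.6, 5.5]
opening: 0.0333
grip_force: 25.0
t 8.83 pos [ 0.5018 -0.0774  0.0089] xaxis yaw 178.69 z [ 0.002 -0.    -1.   ] F [-0.2  0.6  5.5] open 0.0333 grip 25.0
```

View pics/g1.png

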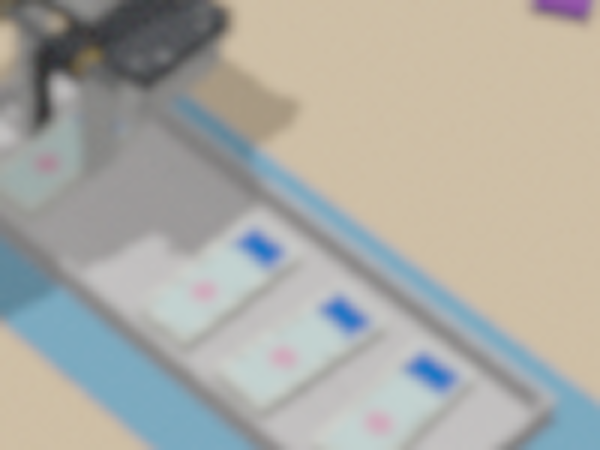

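Grip took (opening 33 mm). Lift, carry to above the magazine; meanwhile cross-check the magazine position with both cameras.

```bash
python3 -m inch '[{"tx":0,"ty":0,"tz":-1.5,"turn":0,"grip":0.2},{"tx":0,"ty":0,"tz":-3,"turn":0,"grip":0.2},{"tx":0,"ty":0,"tz":-3,"turn":0,"grip":0.2},{"tx":0,"ty":0,"tz":-3,"turn":0,"grip":0.2},{"tx":0,"ty":0,"tz":-2.5,"turn":0.047,"grip":0.2},{"tx":0.34,"ty":3.36,"tz":0,"turn":0,"grip":0.2},{"tx":0.34,"ty":3.36,"tz":0,"turn":0,"grip":0.2},{"tx":0.34,"ty":3.36,"tz":0,"turn":0,"grip":0.2},{"tx":0.34,"ty":3.36,"tz":0,"turn":0,"grip":0.2},{"tx":0.34,"ty":3.36,"tz":0,"turn":0,"grip":0.2}]'
python3 -m inch '[{"tx":0.34,"ty":3.36,"tz":0,"turn":0,"grip":0.2},{"tx":0.34,"ty":3.36,"tz":0,"turn":0,"grip":0.2},{"tx":0.34,"ty":3.36,"tz":0,"turn":0,"grip":0.2},{"tx":0,"ty":0,"tz":0,"turn":0,"grip":0.2},{"tx":0,"ty":0,"tz":0,"turn":0,"grip":0.2}]'
python3 - <<'E'
from h import *
pose()
i=grab_frame("side"); cv2.imwrite("pics/raws.png",i); crop("side",160,160,260,235,8,"mag1.png",i)
s=cv2.resize(cv2.imread("pics/side0.png"),(512,384),interpolation=cv2.INTER_AREA); t=cv2.imread("pics/raw0.png")
def cen(im,x0,y0,x1,y1,hue):
    h=cv2.cvtColor(im,cv2.COLOR_BGR2HSV); m=(((h[...,0]<6)|(h[...,0]>172)) if hue=="r" else (abs(h[...,0].astype(int)-11)<5))&(h[...,1]>150)&(h[...,2]>70); k=np.zeros_like(m); k[y0:y1,x0:x1]=1; y,x=np.nonzero(m&k); return x.mean(),y.mean(),len(x)
def tri(a,b):
    A=[]
    for n,u in(("top",a),("side",b)):
        c=camera_info(n); p=cv2.undistortPoints(np.array(u,float).reshape(1,1,2),np.array(c["intrinsics"]),np.array(c["dist_coeffs"])).ravel(); M=np.c_[c["R"],c["t"]]; A+=[p[0]*M[2]-M[0],p[1]*M[2]-M[1]]
    v=np.linalg.svd(np.array(A))[2][-1]; return v[:3]/v[3]
a=cen(t,155,200,215,215,"r"); b=cen(s,195,180,225,200,"r"); print("knob",a,b,tri(a[:2],b[:2]))
a=cen(t,155,215,215,262,"o"); b=cen(s,170,190,225,220,"o"); print("lift",a,b,tri(a[:2],b[:2]),w([a[:2]],.044),w([b[:2]],.044,"side"))
E
```

```text
time_s: 9.72
tool_pos: [0.4954, 0.093, 0.1382]
tcp_rot: [0.035, 0.999, 0.0, 0.0]
contact_force: [0.2, -0.1, -0.0]
opening: 0.0332
grip_force: 25.0
time_s: 10.13
tool_pos: [0.4919, 0.1954, 0.1378]
tcp_rot: [0.032, 0.999, 0.001, 0.0]
contact_force: [-0.5, -0.4, -0.4]
opening: 0.0339
grip_force: 25.0
t 10.13 pos [0.4919 0.1954 0.1378] xaxis yaw 176.28 z [ 0.     0.001 -1.   ] F [-0.5 -0.4 -0.4] open 0.0339 grip 25.0
knob (np.float64(182.25), np.float64(205.625), 16) (np.float64(212.0), np.float64(191.71428571428572), 7) [0.58317173 0.18733668 0.02950748]
lift (np.float64(178.44210526315788), np.float64(238.79298245614035), 285) (np.float64(192.51639344262296), np.float64(200.94262295081967), 122) [0.49196866 0.19045782 0.04451301] [[0.49047904 0.19177408 0.044     ]] [[0.49380031 0.18958529 0.044     ]]
```

View pics/mag1.png

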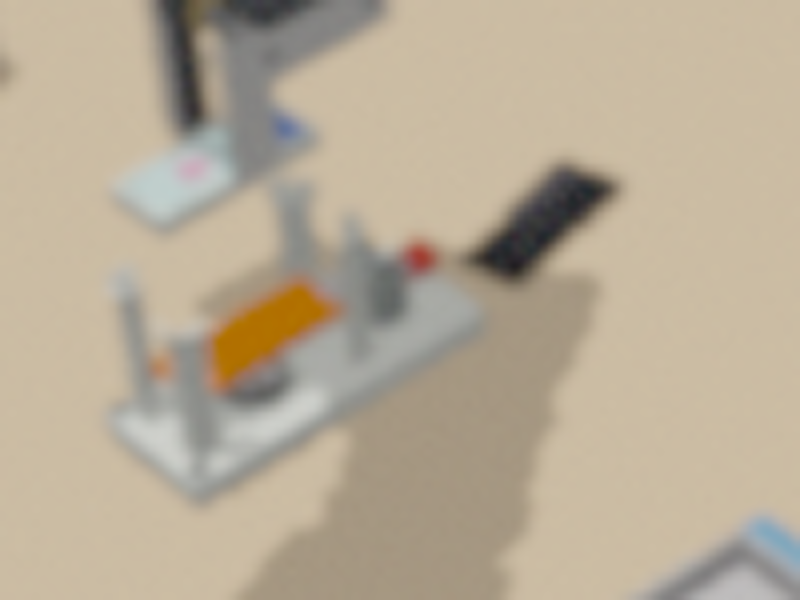

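```bash
python3 - <<'E'
from h import *
S=lambda a:np.array(a)/8+[160,160]
o,R=pose()
e=np.array([np.cos(np.radians(-3.7)),np.sin(np.radians(-3.7))]);f=np.array([-e[1],e[0]])
L=w(S([(112,188),(163,224)]),.1425,"side")[:,:2]; print("left end corners",L, "centre", L.mean(0)+.042*e)
r=w(S([(316,135)]),.1425,"side")[0,:2]; print("right corner -> centre",r-.042*e+.017*f)
print("label in carrier",w(S([(290,128)]),.1425,"side")[0,:2]-.029*e,"dot",w(S([(194,168)]),.1425,"side")[0,:2]+.012*e)
print("lift corners",w(S([(215,388),(340,308),(297,281),(155,368)]),.044,"side")[:,:2])
P=w(S([(125,272),(195,325),(295,182),(355,215)]),.091,"side")[:,:2]; print("posts",P,P.mean(0))
# predicted posts from top est
for c in [(.4905,.191),(.4925,.190)]:
    print(((px([[*(np.array(c)+sx*.045*e+sy*.02*f),.044] for sx in(-1,1) for sy in(-1,1)],"side")-160)*8).round(0).tolist(),"lift",((px([[*(np.array(c)+sx*.041*e+sy*.016*f),.044] for sx in(-1,1) for sy in(-1,1)],"side")-160)*8).round(0).tolist())
E
```

```text
t 10.18 pos [0.4921 0.193  0.1378] xaxis yaw 176.09 z [ 0. -0. -1.] F [-0.6 -0.6 -0.7] open 0.0333 grip 25.0
left end corners [[0.44372244 0.20879506]
 [0.44261753 0.17579083]] centre [0.48508244 0.18958259]
right corner -> centre [0.48135993 0.19141912]
label in carrier [0.4892032  0.18515304] dot [0.48639418 0.19261969]
lift corners [[0.45554299 0.17517728]
 [0.52515073 0.17322148]
 [0.52477773 0.20032733]
 [0.44692007 0.20374152]]
posts [[0.44756742 0.21504881]
 [0.44502535 0.16781844]
 [0.53443451 0.20557143]
 [0.53654305 0.1700814 ]] [0.49089258 0.18963002]
[[197.0, 403.0], [139.0, 357.0], [363.0, 303.0], [305.0, 260.0]] lift [[199.0, 394.0], [153.0, 357.0], [350.0, 303.0], [304.0, 268.0]]
[[202.0, 402.0], [144.0, 356.0], [368.0, 302.0], [310.0, 259.0]] lift [[204.0, 392.0], [158.0, 356.0], [355.0, 302.0], [309.0, 267.0]]
```

```bash
python3 -m inch '[{"tx":-0.35,"ty":0,"tz":0,"turn":0,"grip":0.2},{"tx":0,"ty":0,"tz":2,"turn":0,"grip":0.2},{"tx":0,"ty":0,"tz":2,"turn":0,"grip":0.2},{"tx":0,"ty":0,"tz":1,"turn":0,"grip":0.2},{"tx":0,"ty":0,"tz":1,"turn":0,"grip":0.2},{"tx":0,"ty":0,"tz":0,"turn":0,"grip":0.2},{"tx":0,"ty":0,"tz":0,"turn":0,"grip":0.2}]'
python3 -m inch '[{"tx":0,"ty":0,"tz":0.8,"turn":0,"grip":0.2},{"tx":0,"ty":0,"tz":0.8,"turn":0,"grip":0.2},{"tx":0,"ty":0,"tz":0.6,"turn":0,"grip":0.2},{"tx":0,"ty":0,"tz":0,"turn":0,"grip":0.2},{"tx":0,"ty":0,"tz":0,"turn":0,"grip":0.2}]'
python3 - <<'E'
from h import *
pose(); crop("side",170,165,245,225,8,"mag2.png")
E
```

```text
time_s: 10.77
tool_pos: [0.4958, 0.1917, 0.0773]
tcp_rot: [0.035, 0.999, -0.0, -0.001]
contact_force: [-1.1, -0.4, -1.1]
opening: 0.0331
grip_force: 24.9
time_s: 11.18
tool_pos: [0.4958, 0.1926, 0.055]
tcp_rot: [0.035, 0.999, -0.0, -0.0]
contact_force: [-1.3, -0.5, -1.1]
opening: 0.0333
grip_force: 25.0
t 11.18 pos [0.4958 0.1926 0.055 ] xaxis yaw 176.01 z [-0.001 -0.    -1.   ] F [-1.3 -0.5 -1.1] open 0.0333 grip 25.0
```

View pics/mag2.png

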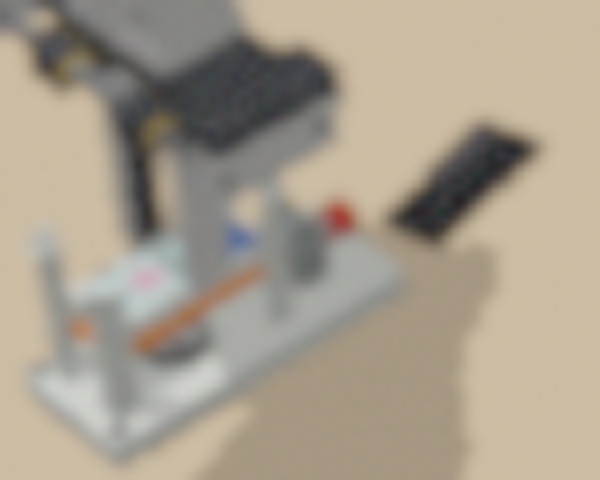

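Carrier sits between the guides without contact. Lower onto the lift and release.

```bash
python3 -m inch '[{"tx":0,"ty":0,"tz":0.3,"turn":0,"grip":0.2},{"tx":0,"ty":0,"tz":0.2,"turn":0,"grip":0.2},{"tx":0,"ty":0,"tz":0,"turn":0,"grip":0.2},{"tx":0,"ty":0,"tz":0,"turn":0,"grip":0.2}]'; python3 -c "
from h import *
pose()"
```

```text
time_s: 11.57
tool_pos: [0.4958, 0.1927, 0.0504]
tcp_rot: [0.035, 0.999, 0.0, -0.0]
contact_force: [-1.9, 0.7, -0.1]
opening: 0.0338
grip_force: 25.0
t 11.57 pos [0.4958 0.1927 0.0504] xaxis yaw 176.0 z [-0.  0. -1.] F [-1.9  0.7 -0.1] open 0.0338 grip 25.0
```

```bash
python3 -m inch '[{"tx":0,"ty":0,"tz":0.15,"turn":0,"grip":0.2},{"tx":0,"ty":0,"tz":0,"turn":0,"grip":0.2},{"tx":0,"ty":0,"tz":0,"turn":0,"grip":0.47},{"tx":0,"ty":0,"tz":0,"turn":0,"grip":0.47},{"tx":0,"ty":0,"tz":0,"turn":0,"grip":0.47},{"tx":0,"ty":0,"tz":-1,"turn":0,"grip":0.47},{"tx":0,"ty":0,"tz":-2,"turn":0,"grip":0.47},{"tx":0,"ty":0,"tz":-2.5,"turn":0,"grip":0.47},{"tx":0,"ty":0,"tz":-2.5,"turn":0,"grip":0.47},{"tx":-0.19,"ty":-3.54,"tz":0,"turn":0,"grip":0.47}]'
python3 -m inch '[{"tx":-0.19,"ty":-3.54,"tz":0,"turn":0,"grip":0.47},{"tx":-0.19,"ty":-3.54,"tz":0,"turn":0,"grip":0.47},{"tx":-0.19,"ty":-3.54,"tz":0,"turn":0,"grip":0.47},{"tx":-0.19,"ty":-3.54,"tz":0,"turn":0,"grip":0.47},{"tx":-0.19,"ty":-3.54,"tz":0,"turn":0,"grip":0.47},{"tx":-0.19,"ty":-3.54,"tz":0,"turn":0,"grip":0.47},{"tx":-0.19,"ty":-3.54,"tz":0,"turn":0,"grip":0.47},{"tx":-0.19,"ty":-3.54,"tz":0,"turn":0,"grip":0.47},{"tx":-0.19,"ty":-3.54,"tz":0,"turn":0,"grip":0.47},{"tx":-0.19,"ty":-3.54,"tz":0,"turn":0,"grip":0.47}]'
python3 -m inch '[{"tx":0,"ty":0,"tz":2,"turn":0,"grip":0.47},{"tx":0,"ty":0,"tz":3,"turn":0,"grip":0.47},{"tx":0,"ty":0,"tz":2,"turn":0,"grip":0.47},{"tx":0,"ty":0,"tz":0,"turn":0,"grip":0.47},{"tx":0,"ty":0,"tz":0,"turn":0,"grip":0.47}]'
python3 - <<'E'
from h import *
to(.4893,-.197,.008,-4)
i=grab_frame("side"); cv2.imwrite("pics/raws2.png",i)
S=cv2.resize(i[165:225,170:245],None,fx=5,fy=5,interpolation=cv2.INTER_CUBIC);T=cv2.resize(i[220:310,250:350],(375,300),interpolation=cv2.INTER_CUBIC)
cv2.imwrite("pics/mag3.png",np.hstack([S,T]))
E
```

```text
time_s: 12.4
tool_pos: [0.4991, 0.1658, 0.1339]
tcp_rot: [0.03, 1.0, 0.005, 0.005]
contact_force: [1.3, 1.0, -0.6]
opening: 0.0437
grip_force: 0.0
time_s: 13.23
tool_pos: [0.4897, -0.1995, 0.1298]
tcp_rot: [0.035, 0.999, -0.0, 0.001]
contact_force: [0.9, -0.3, -0.3]
opening: 0.0444
grip_force: 0.0
time_s: 13.65
tool_pos: [0.4893, -0.1974, 0.059]
tcp_rot: [0.035, 0.999, 0.0, -0.001]
contact_force: [-0.2, -0.9, 1.0]
opening: 0.0441
grip_force: 0.0
t 13.65 pos [ 0.4893 -0.1974  0.059 ] xaxis yaw 176.0 z [-0.001  0.    -1.   ] F [-0.2 -0.9  1. ] open 0.0441 grip 0.0
tool shift cm [-0.01  0.03  5.1 ] rows>= 1.2218856321826592
turn (down tool => minus world) rad -0.0
```

View pics/mag3.png

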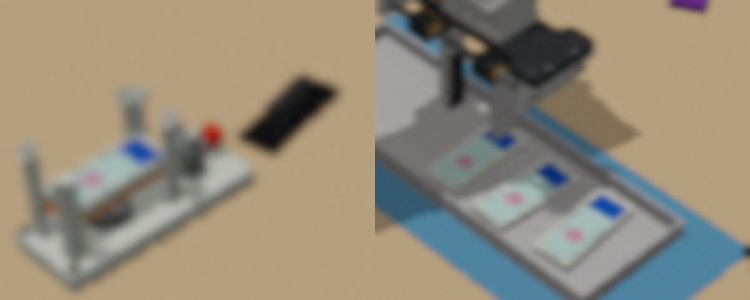

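```bash
python3 -m inch '[{"tx":0,"ty":0,"tz":2,"turn":0,"grip":0.47},{"tx":0,"ty":0,"tz":2,"turn":0,"grip":0.47},{"tx":0,"ty":0,"tz":1.1,"turn":0,"grip":0.47},{"tx":0,"ty":0,"tz":0,"turn":0,"grip":0.47},{"tx":0,"ty":0,"tz":0,"turn":0,"grip":0.2},{"tx":0,"ty":0,"tz":0,"turn":0,"grip":0.2},{"tx":0,"ty":0,"tz":0,"turn":0,"grip":0.2},{"tx":0,"ty":0,"tz":0,"turn":0,"grip":0.2}]'
python3 -c "
from h import *
pose()"
python3 -m inch '[{"tx":0,"ty":0,"tz":-1.5,"turn":0,"grip":0.2},{"tx":0,"ty":0,"tz":-3,"turn":0,"grip":0.2},{"tx":0,"ty":0,"tz":-3,"turn":0,"grip":0.2},{"tx":0,"ty":0,"tz":-3,"turn":0,"grip":0.2},{"tx":0,"ty":0,"tz":-2,"turn":0,"grip":0.2},{"tx":0.2,"ty":3.54,"tz":0,"turn":0,"grip":0.2},{"tx":0.2,"ty":3.54,"tz":0,"turn":0,"grip":0.2},{"tx":0.2,"ty":3.54,"tz":0,"turn":0,"grip":0.2},{"tx":0.2,"ty":3.54,"tz":0,"turn":0,"grip":0.2},{"tx":0.2,"ty":3.54,"tz":0,"turn":0,"grip":0.2}]'
python3 -m inch '[{"tx":0.2,"ty":3.54,"tz":0,"turn":0,"grip":0.2},{"tx":0.2,"ty":3.54,"tz":0,"turn":0,"grip":0.2},{"tx":0.2,"ty":3.54,"tz":0,"turn":0,"grip":0.2},{"tx":0.2,"ty":3.54,"tz":0,"turn":0,"grip":0.2},{"tx":0.2,"ty":3.54,"tz":0,"turn":0,"grip":0.2},{"tx":0.2,"ty":3.54,"tz":0,"turn":0,"grip":0.2},{"tx":0,"ty":0,"tz":0,"turn":0,"grip":0.2},{"tx":0,"ty":0,"tz":0,"turn":0,"grip":0.2}]'
python3 -c "
from h import *
to(.4943,.1927,.059,-4)"
```

```text
time_s: 14.37
tool_pos: [0.4906, -0.1976, 0.0091]
tcp_rot: [0.035, 0.999, -0.0, 0.001]
contact_force: [-1.5, 0.2, 4.5]
opening: 0.0333
grip_force: 25.0
t 14.37 pos [ 0.4906 -0.1976  0.0091] xaxis yaw 176.0 z [ 0.002 -0.001 -1.   ] F [-1.5  0.2  4.5] open 0.0333 grip 25.0
time_s: 15.2
tool_pos: [0.4918, -0.0186, 0.1336]
tcp_rot: [0.035, 0.999, 0.0, 0.0]
contact_force: [0.6, 0.6, -0.3]
opening: 0.0341
grip_force: 2.5
time_s: 15.87
tool_pos: [0.4944, 0.1954, 0.1333]
tcp_rot: [0.032, 0.999, 0.001, 0.0]
contact_force: [0.9, -0.2, 0.2]
opening: 0.0331
grip_force: 25.0
t 15.87 pos [0.4944 0.1954 0.1333] xaxis yaw 176.29 z [ 0.     0.001 -1.   ] F [ 0.9 -0.2  0.2] open 0.0331 grip 25.0
tool shift cm [-0.01 -0.28  7.43] rows>= 1.782007571766178
turn (down tool => minus world) rad 0.005
```

Grip slackened momentarily in transit (2.5 N); check the carrier.

```bash
python3 -m inch '[{"tx":0,"ty":0,"tz":0,"turn":0,"grip":0.2},{"tx":0,"ty":0,"tz":0,"turn":0,"grip":0.2}]' >/dev/null; python3 - <<'E'
from h import *
pose(); i=grab_frame("side"); cv2.imwrite("pics/raws3.png",i); crop("side",160,160,260,235,8,"mag4.png",i)
E
```

```text
t 16.03 pos [0.4949 0.1908 0.1331] xaxis yaw 175.87 z [-0.    -0.001 -1.   ] F [ 0.5 -0.9 -0.9] open 0.0333 grip 25.0
```

View pics/mag4.png

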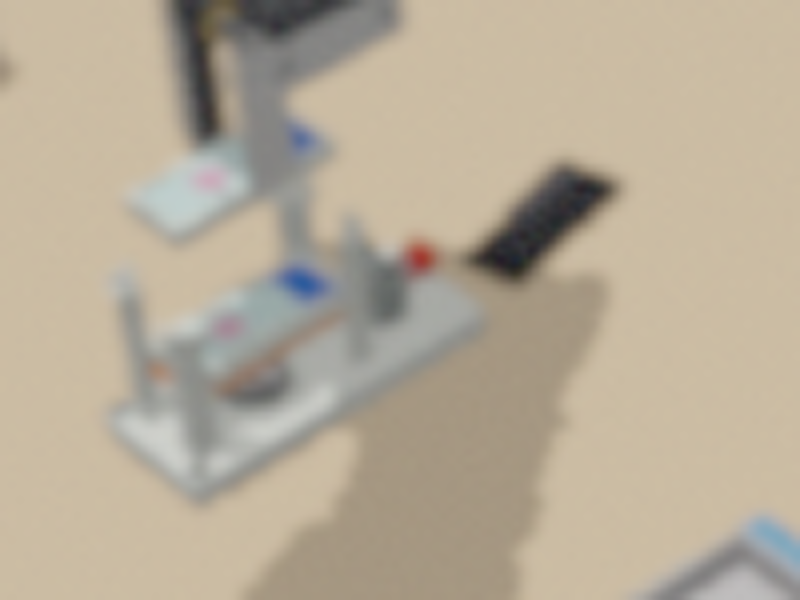

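```bash
python3 - <<'E'
from h import *
S=lambda a:np.array(a)/8+[160,160]
e=np.array([np.cos(np.radians(-4)),np.sin(np.radians(-4))]);f=np.array([-e[1],e[0]])
def rel(l,d,z):
    a=w(S([l,d]),z,"side")[:,:2]; print((a[0]-.029*e).round(4),(a[1]+.012*e).round(4),a)
print("held");rel((303,137),(212,179),.138);print("stacked");rel((303,284),(229,327),.054)
L=w(S([(126,198),(180,234)]),.138,"side")[:,:2]; print(L.mean(0)+.042*e)
to(.4955,.1927,.059,-4)
E
```

```text
held
[0.4923 0.1813] [0.4899 0.1861] [[0.52118438 0.17926693]
 [0.47790525 0.1869738 ]]
stacked
[0.4891 0.1897] [0.4904 0.1898] [[0.51807819 0.18766998]
 [0.47842122 0.19062007]]
[0.48825656 0.18431066]
t 16.08 pos [0.4951 0.1906 0.1331] xaxis yaw 175.84 z [-0.    -0.001 -1.   ] F [0.7 0.9 0. ] open 0.0332 grip 25.0
tool shift cm [-0.03  0.22  7.41] rows>= 1.7780817405508484
turn (down tool => minus world) rad -0.003
```

```bash
python3 -m inch '[{"tx":0,"ty":0.23,"tz":0,"turn":0,"grip":0.2},{"tx":0,"ty":0,"tz":2,"turn":0,"grip":0.2},{"tx":0,"ty":0,"tz":2,"turn":0,"grip":0.2},{"tx":0,"ty":0,"tz":1,"turn":0,"grip":0.2},{"tx":0,"ty":0,"tz":1,"turn":0,"grip":0.2},{"tx":0,"ty":0,"tz":0.8,"turn":0,"grip":0.2},{"tx":0,"ty":0,"tz":0,"turn":0,"grip":0.2},{"tx":0,"ty":0,"tz":0,"turn":0,"grip":0.2}]'
python3 -m inch '[{"tx":0,"ty":0,"tz":0.3,"turn":0,"grip":0.2},{"tx":0,"ty":0,"tz":0.2,"turn":0,"grip":0.2},{"tx":0,"ty":0,"tz":0,"turn":0,"grip":0.2},{"tx":0,"ty":0,"tz":0,"turn":0,"grip":0.2}]'
python3 -c "
from h import *
pose()"
```

```text
time_s: 16.75
tool_pos: [0.495, 0.1948, 0.0649]
tcp_rot: [0.035, 0.999, -0.0, -0.0]
contact_force: [-0.8, 0.6, 0.0]
opening: 0.0333
grip_force: 25.0
time_s: 17.08
tool_pos: [0.4953, 0.1951, 0.0603]
tcp_rot: [0.035, 0.999, 0.0, 0.0]
contact_force: [0.2, -0.1, 0.1]
opening: 0.0332
grip_force: 25.0
t 17.08 pos [0.4953 0.1951 0.0603] xaxis yaw 176.0 z [ 0.001  0.    -1.   ] F [ 0.2 -0.1  0.1] open 0.0332 grip 25.0
```

```bash
python3 -m inch '[{"tx":0,"ty":-0.17,"tz":0.15,"turn":0,"grip":0.2},{"tx":0,"ty":0,"tz":0,"turn":0,"grip":0.2},{"tx":0,"ty":0,"tz":0,"turn":0,"grip":0.47},{"tx":0,"ty":0,"tz":0,"turn":0,"grip":0.47},{"tx":0,"ty":0,"tz":0,"turn":0,"grip":0.47},{"tx":0,"ty":0,"tz":-1,"turn":0,"grip":0.47},{"tx":0,"ty":0,"tz":-2,"turn":0,"grip":0.47},{"tx":0,"ty":0,"tz":-2.5,"turn":0,"grip":0.47},{"tx":0,"ty":0,"tz":-1.5,"turn":0,"grip":0.47}]'
python3 -m inch '[{"tx":-0.15,"ty":-3.46,"tz":0,"turn":0,"grip":0.47},{"tx":-0.15,"ty":-3.46,"tz":0,"turn":0,"grip":0.47},{"tx":-0.15,"ty":-3.46,"tz":0,"turn":0,"grip":0.47},{"tx":-0.15,"ty":-3.46,"tz":0,"turn":0,"grip":0.47},{"tx":-0.15,"ty":-3.46,"tz":0,"turn":0,"grip":0.47},{"tx":-0.15,"ty":-3.46,"tz":0,"turn":0,"grip":0.47},{"tx":-0.15,"ty":-3.46,"tz":0,"turn":0,"grip":0.47},{"tx":-0.15,"ty":-3.46,"tz":0,"turn":0,"grip":0.47},{"tx":-0.15,"ty":-3.46,"tz":0,"turn":0,"grip":0.47},{"tx":-0.15,"ty":-3.46,"tz":0,"turn":0,"grip":0.47}]'
python3 -m inch '[{"tx":-0.15,"ty":-3.46,"tz":0,"turn":0,"grip":0.47},{"tx":-0.15,"ty":-3.46,"tz":0,"turn":0,"grip":0.47},{"tx":-0.15,"ty":-3.46,"tz":0,"turn":0,"grip":0.47},{"tx":0,"ty":0,"tz":2,"turn":0.052,"grip":0.47},{"tx":0,"ty":0,"tz":3,"turn":0,"grip":0.47},{"tx":0,"ty":0,"tz":2,"turn":0,"grip":0.47},{"tx":0,"ty":0,"tz":0,"turn":0,"grip":0.47},{"tx":0,"ty":0,"tz":0,"turn":0,"grip":0.47}]'
python3 - <<'E'
from h import *
to(.4834,-.2565,.008,-7)
i=grab_frame("side"); cv2.imwrite("pics/raws4.png",i)
E
```

```text
time_s: 17.83
tool_pos: [0.4955, 0.1931, 0.1307]
tcp_rot: [0.035, 0.999, 0.0, 0.001]
contact_force: [-0.0, -0.2, -0.2]
opening: 0.0447
grip_force: 0.0
time_s: 18.67
tool_pos: [0.4852, -0.1549, 0.1291]
tcp_rot: [0.035, 0.999, -0.0, 0.0]
contact_force: [1.4, 0.7, 0.0]
opening: 0.0439
grip_force: 0.0
time_s: 19.33
tool_pos: [0.4821, -0.2567, 0.0583]
tcp_rot: [0.061, 0.998, 0.0, -0.001]
contact_force: [0.7, -0.5, 0.3]
opening: 0.0443
grip_force: 0.0
t 19.33 pos [ 0.4821 -0.2567  0.0583] xaxis yaw 173.01 z [-0.002  0.001 -1.   ] F [ 0.7 -0.5  0.3] open 0.0443 grip 0.0
tool shift cm [-0.14  0.03  5.03] rows>= 1.2055331979088342
turn (down tool => minus world) rad 0.0
```

```bash
python3 -m inch '[{"tx":-0.1,"ty":0,"tz":2,"turn":0,"grip":0.47},{"tx":0,"ty":0,"tz":2,"turn":0,"grip":0.47},{"tx":0,"ty":0,"tz":1,"turn":0,"grip":0.47},{"tx":0,"ty":0,"tz":0,"turn":0,"grip":0.47},{"tx":0,"ty":0,"tz":0,"turn":0,"grip":0.2},{"tx":0,"ty":0,"tz":0,"turn":0,"grip":0.2},{"tx":0,"ty":0,"tz":0,"turn":0,"grip":0.2},{"tx":0,"ty":0,"tz":0,"turn":0,"grip":0.2}]' 28
python3 -c "
from h import *
pose()"
python3 -m inch '[{"tx":0,"ty":0,"tz":-1.5,"turn":0,"grip":0.2},{"tx":0,"ty":0,"tz":-3,"turn":0,"grip":0.2},{"tx":0,"ty":0,"tz":-3,"turn":0,"grip":0.2},{"tx":0,"ty":0,"tz":-3,"turn":-0.052,"grip":0.2},{"tx":0,"ty":0,"tz":-2,"turn":0,"grip":0.2},{"tx":0,"ty":0,"tz":0,"turn":0,"grip":0.2},{"tx":0,"ty":0,"tz":0,"turn":0,"grip":0.2}]'
python3 -c "
from h import *
to(.4952,.193,.13,-4)"
```

```text
time_s: 20.05
tool_pos: [0.4848, -0.2574, 0.0097]
tcp_rot: [0.061, 0.998, -0.0, 0.001]
contact_force: [-0.2, 0.7, 4.9]
opening: 0.0334
grip_force: 28.0
t 20.05 pos [ 0.4848 -0.2574  0.0097] xaxis yaw 173.02 z [ 0.002 -0.001 -1.   ] F [-0.2  0.7  4.9] open 0.0334 grip 28.0
time_s: 20.63
tool_pos: [0.4846, -0.2574, 0.1348]
tcp_rot: [0.035, 0.999, -0.001, 0.001]
contact_force: [0.1, -0.0, -0.5]
opening: 0.0335
grip_force: 28.0
t 20.63 pos [ 0.4846 -0.2574  0.1348] xaxis yaw 175.98 z [ 0.003 -0.001 -1.   ] F [ 0.1 -0.  -0.5] open 0.0335 grip 28.0
tool shift cm [ 2.1  45.    0.42] rows>= 10.803591426448627
turn (down tool => minus world) rad -0.0
```

```bash
python3 -m inch '[{"tx":0.16,"ty":3.46,"tz":0,"turn":0,"grip":0.2},{"tx":0.16,"ty":3.46,"tz":0,"turn":0,"grip":0.2},{"tx":0.16,"ty":3.46,"tz":0,"turn":0,"grip":0.2},{"tx":0.16,"ty":3.46,"tz":0,"turn":0,"grip":0.2},{"tx":0.16,"ty":3.46,"tz":0,"turn":0,"grip":0.2},{"tx":0.16,"ty":3.46,"tz":0,"turn":0,"grip":0.2},{"tx":0.16,"ty":3.46,"tz":0,"turn":0,"grip":0.2},{"tx":0.16,"ty":3.46,"tz":0,"turn":0,"grip":0.2},{"tx":0.16,"ty":3.46,"tz":0,"turn":0,"grip":0.2},{"tx":0.16,"ty":3.46,"tz":0,"turn":0,"grip":0.2}]'
python3 -m inch '[{"tx":0.16,"ty":3.46,"tz":0,"turn":0,"grip":0.2},{"tx":0.16,"ty":3.46,"tz":0,"turn":0,"grip":0.2},{"tx":0.16,"ty":3.46,"tz":0,"turn":0,"grip":0.2},{"tx":0,"ty":0,"tz":0,"turn":0,"grip":0.2},{"tx":0,"ty":0,"tz":0,"turn":0,"grip":0.2},{"tx":0,"ty":0,"tz":0,"turn":0,"grip":0.2},{"tx":0,"ty":0,"tz":0,"turn":0,"grip":0.2},{"tx":0,"ty":0,"tz":0,"turn":0,"grip":0.2},{"tx":0,"ty":0,"tz":0,"turn":0,"grip":0.2},{"tx":0,"ty":0,"tz":0,"turn":0,"grip":0.2}]'
python3 -c "
from h import *
to(.4952,.193,.075,-4)
i=grab_frame('side'); cv2.imwrite('pics/raws5.png',i)"
```

```text
time_s: 21.47
tool_pos: [0.4907, 0.0907, 0.132]
tcp_rot: [0.035, 0.999, -0.0, -0.001]
contact_force: [0.8, 0.5, -0.8]
opening: 0.0332
grip_force: 28.0
time_s: 22.3
tool_pos: [0.4947, 0.1922, 0.1335]
tcp_rot: [0.036, 0.999, -0.0, -0.0]
contact_force: [-0.3, 0.6, -1.2]
opening: 0.0333
grip_force: 28.0
t 22.3 pos [0.4947 0.1922 0.1335] xaxis yaw 175.9 z [-0. -0. -1.] F [-0.3  0.6 -1.2] open 0.0333 grip 28.0
tool shift cm [-0.04  0.09  5.85] rows>= 1.4022135096019186
turn (down tool => minus world) rad -0.002
```

```bash
python3 -m inch '[{"tx":-0.04,"ty":0.07,"tz":2,"turn":0,"grip":0.2},{"tx":0,"ty":0,"tz":1.5,"turn":0,"grip":0.2},{"tx":0,"ty":0,"tz":1,"turn":0,"grip":0.2},{"tx":0,"ty":0,"tz":1,"turn":0,"grip":0.2},{"tx":0,"ty":0,"tz":0.5,"turn":0,"grip":0.2},{"tx":0,"ty":0,"tz":0,"turn":0,"grip":0.2},{"tx":0,"ty":0,"tz":0,"turn":0,"grip":0.2}]'
python3 -m inch '[{"tx":0,"ty":0,"tz":0.2,"turn":0,"grip":0.2},{"tx":0,"ty":0,"tz":0,"turn":0,"grip":0.2},{"tx":0,"ty":0,"tz":0,"turn":0,"grip":0.2}]'
python3 -c "
from h import *
pose()"
```

```text
time_s: 22.93
tool_pos: [0.4951, 0.1939, 0.0735]
tcp_rot: [0.035, 0.999, -0.0, -0.0]
contact_force: [-0.1, -0.3, -0.6]
opening: 0.0333
grip_force: 28.0
time_s: 23.18
tool_pos: [0.4953, 0.1941, 0.0719]
tcp_rot: [0.035, 0.999, 0.0, 0.0]
contact_force: [-0.1, -0.3, 0.1]
opening: 0.0336
grip_force: 28.0
t 23.18 pos [0.4953 0.1941 0.0719] xaxis yaw 176.0 z [ 0.001  0.    -1.   ] F [-0.1 -0.3  0.1] open 0.0336 grip 28.0
```

```bash
python3 -m inch '[{"tx":0,"ty":-0.07,"tz":0.2,"turn":0,"grip":0.2},{"tx":0,"ty":0,"tz":0,"turn":0,"grip":0.2},{"tx":0,"ty":0,"tz":0,"turn":0,"grip":0.47},{"tx":0,"ty":0,"tz":0,"turn":0,"grip":0.47},{"tx":0,"ty":0,"tz":0,"turn":0,"grip":0.47},{"tx":0,"ty":0,"tz":-1,"turn":0,"grip":0.47},{"tx":0,"ty":0,"tz":-2,"turn":0,"grip":0.47},{"tx":0,"ty":0,"tz":-2.5,"turn":0,"grip":0.47},{"tx":0,"ty":0,"tz":-0.5,"turn":0,"grip":0.47}]'
python3 -m inch '[{"tx":-0.15,"ty":-3.39,"tz":0,"turn":0,"grip":0.47},{"tx":-0.15,"ty":-3.39,"tz":0,"turn":0,"grip":0.47},{"tx":-0.15,"ty":-3.39,"tz":0,"turn":0,"grip":0.47},{"tx":-0.15,"ty":-3.39,"tz":0,"turn":0,"grip":0.47},{"tx":-0.15,"ty":-3.39,"tz":0,"turn":0,"grip":0.47},{"tx":-0.15,"ty":-3.39,"tz":0,"turn":0,"grip":0.47},{"tx":-0.15,"ty":-3.39,"tz":0,"turn":0,"grip":0.47},{"tx":-0.15,"ty":-3.39,"tz":0,"turn":0,"grip":0.47},{"tx":-0.15,"ty":-3.39,"tz":0,"turn":0,"grip":0.47},{"tx":-0.15,"ty":-3.39,"tz":0,"turn":0,"grip":0.47}]'
python3 -m inch '[{"tx":-0.15,"ty":-3.39,"tz":0,"turn":0,"grip":0.47},{"tx":-0.15,"ty":-3.39,"tz":0,"turn":0,"grip":0.47},{"tx":-0.15,"ty":-3.39,"tz":0,"turn":0,"grip":0.47},{"tx":-0.15,"ty":-3.39,"tz":0,"turn":0,"grip":0.47},{"tx":-0.15,"ty":-3.39,"tz":0,"turn":-0.063,"grip":0.47},{"tx":0,"ty":0,"tz":3,"turn":0,"grip":0.47},{"tx":0,"ty":0,"tz":3,"turn":0,"grip":0.47},{"tx":0,"ty":0,"tz":1,"turn":0,"grip":0.47},{"tx":0,"ty":0,"tz":0,"turn":0,"grip":0.47},{"tx":0,"ty":0,"tz":0,"turn":0,"grip":0.47}]'
python3 - <<'E'
from h import *
to(.4835,-.315,.008,-0.4)
i=grab_frame("side"); cv2.imwrite("pics/raws6.png",i)
E
```

```text
time_s: 23.93
tool_pos: [0.4969, 0.1938, 0.133]
tcp_rot: [0.035, 0.999, 0.001, 0.002]
contact_force: [-0.4, 0.3, -0.6]
opening: 0.0445
grip_force: 0.0
time_s: 24.77
tool_pos: [0.4858, -0.1478, 0.1296]
tcp_rot: [0.035, 0.999, -0.0, -0.0]
contact_force: [-0.1, 0.4, -0.9]
opening: 0.044
grip_force: 0.0
time_s: 25.6
tool_pos: [0.482, -0.3151, 0.0596]
tcp_rot: [0.003, 1.0, 0.0, -0.0]
contact_force: [-0.0, 0.8, 0.8]
opening: 0.0443
grip_force: 0.0
t 25.6 pos [ 0.482  -0.3151  0.0596] xaxis yaw 179.66 z [-0.001  0.001 -1.   ] F [-0.   0.8  0.8] open 0.0443 grip 0.0
tool shift cm [-0.16  0.    5.16] rows>= 1.2368230313008077
turn (down tool => minus world) rad 0.001
```

```bash
python3 -m inch '[{"tx":-0.1,"ty":0,"tz":2,"turn":0,"grip":0.47},{"tx":0,"ty":0,"tz":2,"turn":0,"grip":0.47},{"tx":0,"ty":0,"tz":1.1,"turn":0,"grip":0.47},{"tx":0,"ty":0,"tz":0,"turn":0,"grip":0.47},{"tx":0,"ty":0,"tz":0,"turn":0,"grip":0.2},{"tx":0,"ty":0,"tz":0,"turn":0,"grip":0.2},{"tx":0,"ty":0,"tz":0,"turn":0,"grip":0.2},{"tx":0,"ty":0,"tz":0,"turn":0,"grip":0.2}]' 28
python3 -c "
from h import *
pose()"
python3 -m inch '[{"tx":0,"ty":0,"tz":-1.5,"turn":0,"grip":0.2},{"tx":0,"ty":0,"tz":-3,"turn":0,"grip":0.2},{"tx":0,"ty":0,"tz":-3,"turn":0,"grip":0.2},{"tx":0,"ty":0,"tz":-3,"turn":0.063,"grip":0.2},{"tx":0,"ty":0,"tz":-2.4,"turn":0,"grip":0.2},{"tx":0,"ty":0,"tz":0,"turn":0,"grip":0.2},{"tx":0,"ty":0,"tz":0,"turn":0,"grip":0.2}]'
python3 -c "
from h import *
to(.4952,.193,.13,-4)"
```

```text
time_s: 26.32
tool_pos: [0.4838, -0.3161, 0.0097]
tcp_rot: [0.003, 1.0, -0.001, 0.001]
contact_force: [-0.6, -0.2, 3.5]
opening: 0.0333
grip_force: 28.0
t 26.32 pos [ 0.4838 -0.3161  0.0097] xaxis yaw 179.61 z [ 0.002 -0.001 -1.   ] F [-0.6 -0.2  3.5] open 0.0333 grip 28.0
time_s: 26.9
tool_pos: [0.4839, -0.3163, 0.1393]
tcp_rot: [0.035, 0.999, -0.001, 0.002]
contact_force: [0.5, 0.8, -0.4]
opening: 0.0329
grip_force: 28.0
t 26.9 pos [ 0.4839 -0.3163  0.1393] xaxis yaw 176.0 z [ 0.003 -0.002 -1.   ] F [ 0.5  0.8 -0.4] open 0.0329 grip 28.0
tool shift cm [ 2.43 50.89  0.83] rows>= 12.218507404802839
turn (down tool => minus world) rad -0.0
```

```bash
python3 -m inch '[{"tx":0.167,"ty":3.39,"tz":0,"turn":0,"grip":0.2},{"tx":0.167,"ty":3.39,"tz":0,"turn":0,"grip":0.2},{"tx":0.167,"ty":3.39,"tz":0,"turn":0,"grip":0.2},{"tx":0.167,"ty":3.39,"tz":0,"turn":0,"grip":0.2},{"tx":0.167,"ty":3.39,"tz":0,"turn":0,"grip":0.2},{"tx":0.167,"ty":3.39,"tz":0,"turn":0,"grip":0.2},{"tx":0.167,"ty":3.39,"tz":0,"turn":0,"grip":0.2},{"tx":0.167,"ty":3.39,"tz":0,"turn":0,"grip":0.2},{"tx":0.167,"ty":3.39,"tz":0,"turn":0,"grip":0.2},{"tx":0.167,"ty":3.39,"tz":0,"turn":0,"grip":0.2}]'
python3 -m inch '[{"tx":0.167,"ty":3.39,"tz":0,"turn":0,"grip":0.2},{"tx":0.167,"ty":3.39,"tz":0,"turn":0,"grip":0.2},{"tx":0.167,"ty":3.39,"tz":0,"turn":0,"grip":0.2},{"tx":0.167,"ty":3.39,"tz":0,"turn":0,"grip":0.2},{"tx":0.167,"ty":3.39,"tz":0,"turn":0,"grip":0.2},{"tx":0,"ty":0,"tz":0,"turn":0,"grip":0.2},{"tx":0,"ty":0,"tz":0,"turn":0,"grip":0.2},{"tx":0,"ty":0,"tz":0,"turn":0,"grip":0.2},{"tx":0,"ty":0,"tz":0,"turn":0,"grip":0.2},{"tx":0,"ty":0,"tz":0,"turn":0,"grip":0.2}]'
python3 -m inch '[{"tx":0,"ty":0,"tz":0,"turn":0,"grip":0.2},{"tx":0,"ty":0,"tz":0,"turn":0,"grip":0.2}]' >/dev/null
python3 -c "
from h import *
to(.4945,.193,.085,-4)
i=grab_frame('side'); cv2.imwrite('pics/raws7.png',i)
crop('side',160,160,260,235,8,'mag5.png',i)"
```

```text
time_s: 27.73
tool_pos: [0.4886, 0.0251, 0.1363]
tcp_rot: [0.035, 0.999, -0.0, -0.001]
contact_force: [-0.1, 0.5, -0.4]
opening: 0.0331
grip_force: 28.0
time_s: 28.57
tool_pos: [0.4934, 0.1914, 0.1371]
tcp_rot: [0.036, 0.999, -0.001, -0.0]
contact_force: [0.6, -0.9, 0.2]
opening: 0.0332
grip_force: 28.0
t 28.73 pos [0.4936 0.1923 0.1375] xaxis yaw 175.9 z [-0. -0. -1.] F [ 1.1 -0.3 -0.6] open 0.0331 grip 28.0
tool shift cm [-0.08  0.07  5.25] rows>= 1.259001918330917
turn (down tool => minus world) rad -0.002
```

View pics/mag5.png

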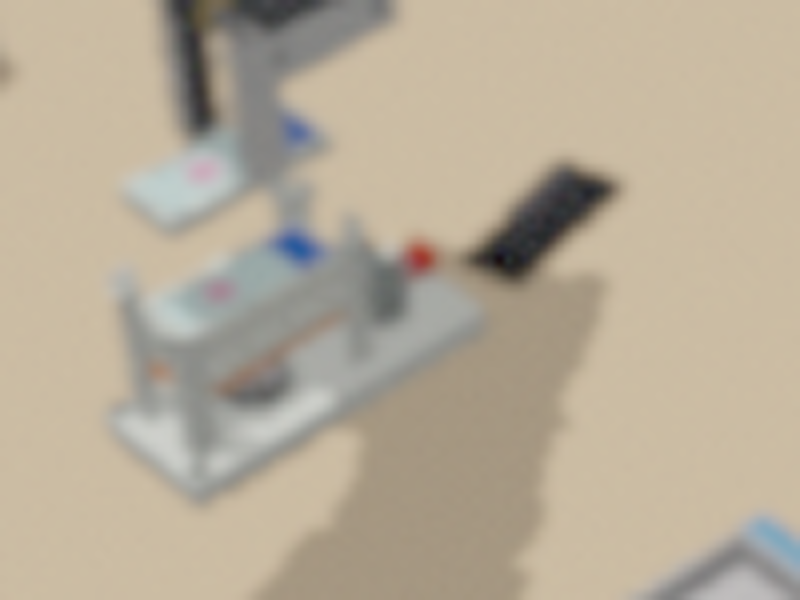

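```bash
python3 -m inch '[{"tx":-0.06,"ty":0.02,"tz":1.5,"turn":0,"grip":0.2},{"tx":0,"ty":0,"tz":1.5,"turn":0,"grip":0.2},{"tx":0,"ty":0,"tz":1,"turn":0,"grip":0.2},{"tx":0,"ty":0,"tz":0.6,"turn":0,"grip":0.2},{"tx":0,"ty":0,"tz":0.6,"turn":0,"grip":0.2},{"tx":0,"ty":0,"tz":0.3,"turn":0,"grip":0.2},{"tx":0,"ty":0,"tz":0,"turn":0,"grip":0.2},{"tx":0,"ty":0,"tz":0,"turn":0,"grip":0.2}]'
python3 -c "
from h import *
pose()"
```

```text
time_s: 29.45
tool_pos: [0.4942, 0.1936, 0.0827]
tcp_rot: [0.035, 0.999, 0.0, 0.0]
contact_force: [-0.5, 0.0, -0.5]
opening: 0.0334
grip_force: 28.0
t 29.45 pos [0.4942 0.1936 0.0827] xaxis yaw 176.0 z [ 0.  0. -1.] F [-0.5  0.  -0.5] open 0.0334 grip 28.0
```

```bash
python3 -m inch '[{"tx":0,"ty":-0.04,"tz":0.25,"turn":0,"grip":0.2},{"tx":0,"ty":0,"tz":0,"turn":0,"grip":0.2},{"tx":0,"ty":0,"tz":0,"turn":0,"grip":0.47},{"tx":0,"ty":0,"tz":0,"turn":0,"grip":0.47},{"tx":0,"ty":0,"tz":0,"turn":0,"grip":0.47},{"tx":0,"ty":0,"tz":-1,"turn":0,"grip":0.47},{"tx":0,"ty":0,"tz":-2,"turn":0,"grip":0.47},{"tx":0,"ty":0,"tz":-2.5,"turn":0,"grip":0.47},{"tx":0,"ty":0,"tz":-2.5,"turn":0,"grip":0.47}]'
python3 -m inch '[{"tx":0,"ty":-3.4,"tz":-1,"turn":0,"grip":0.47},{"tx":0,"ty":-3.4,"tz":0,"turn":0,"grip":0.47},{"tx":0,"ty":-3.4,"tz":0,"turn":0,"grip":0.47},{"tx":0,"ty":-3.4,"tz":0,"turn":0,"grip":0.47},{"tx":0,"ty":-3.4,"tz":0,"turn":0,"grip":0.47},{"tx":0,"ty":-3.4,"tz":0,"turn":0,"grip":0.47},{"tx":0,"ty":-3.4,"tz":0,"turn":0,"grip":0.47},{"tx":0,"ty":-3.4,"tz":0,"turn":0,"grip":0.47}]'
python3 - <<'E'
from h import *
pose()
t=grab_frame("top"); s=grab_frame("side"); cv2.imwrite("pics/rawt8.png",t); cv2.imwrite("pics/raws8.png",s)
g=lambda i:np.clip((i/255.)**.6*255,0,255).astype(np.uint8)
A=cv2.resize(g(t[160:270,155:215]),(300,550),interpolation=cv2.INTER_CUBIC)
B=cv2.resize(g(s[160:270,160:260]),(500,550),interpolation=cv2.INTER_CUBIC)
cv2.imwrite("pics/cov.png",np.hstack([A,B]))
E
```

```text
time_s: 30.2
tool_pos: [0.4935, 0.1929, 0.1611]
tcp_rot: [0.035, 0.999, -0.0, -0.001]
contact_force: [1.0, 0.1, -0.0]
opening: 0.0443
grip_force: 0.0
time_s: 30.87
tool_pos: [0.4747, -0.0798, 0.1708]
tcp_rot: [0.035, 0.999, -0.0, 0.0]
contact_force: [0.7, 0.0, 0.5]
opening: 0.044
grip_force: 0.0
t 30.87 pos [ 0.4747 -0.0798  0.1708] xaxis yaw 176.01 z [ 0.001 -0.    -1.   ] F [0.7 0.  0.5] open 0.044 grip 0.0
```

View pics/cov.png

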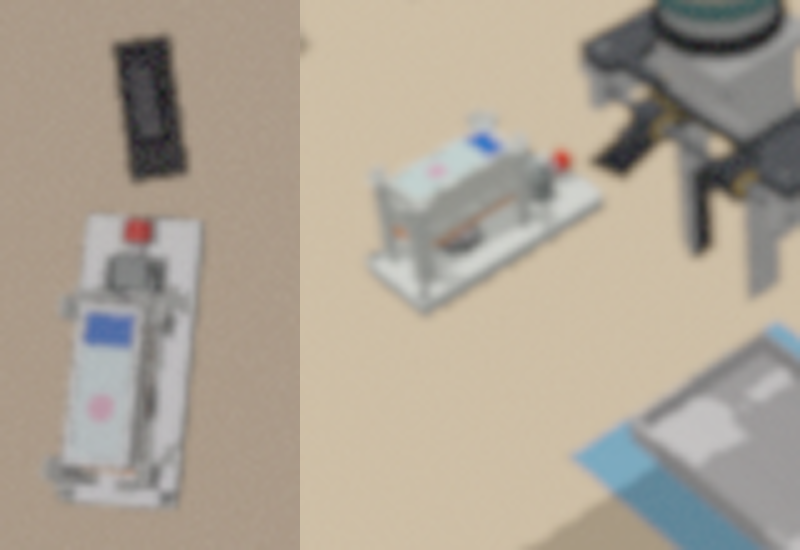

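Four carriers are stacked flat with labels at the knob end; the cover is unmoved at crop (150,108). Now compute cover and stack centres.

```bash
python3 - <<'E'
from h import *
M=lambda a:np.array(a)/5+[155,160]
def q(nm,P):
    P=np.array(P)[:,:2]; c=P.mean(0); ex=(P[0]+P[1]-P[2]-P[3])/2; ey=(P[0]+P[3]-P[1]-P[2])/2
    print(nm,c.round(4),"l",np.linalg.norm(ex).round(4),np.linalg.norm(ey).round(4),"yaw",np.degrees(np.arctan2(ex[1],ex[0])).round(1),np.degrees(np.arctan2(-ey[0],ey[1])).round(1))
q("stack",w(M([(81,307),(143,303),(128,468),(65,465)]),.084))
q("plate",w(M([(114,42),(168,37),(187,172),(133,182)]),.006))
q("bar",w(M([(131,66),(157,62),(168,136),(142,141)]),.024))
t=cv2.imread("pics/rawt8.png"); g=cv2.cvtColor(t,cv2.COLOR_BGR2GRAY)
m=(cv2.GaussianBlur(g,(3,3),0)<62); k=np.zeros_like(m); k[164:200,170:200]=1
from m import rect; print(rect(m&k,.006))
s=cv2.imread("pics/raws8.png")
L=w(M([(109,330),(100,407)]),.084)[:,:2]; print("label/dot centre",.29*L[0]+.71*L[1],L)
to(.6585,.186,.1,9)
E
```

```text
stack [0.4921 0.192 ] l 0.0845 0.0327 yaw -3.4 0.7
plate [0.6576 0.1848] l 0.0822 0.0313 yaw 9.5 8.3
bar [0.6576 0.1826] l 0.044 0.0149 yaw 10.0 10.3
(array([658.7, 186.3]), array([82.4, 31.9]), 9.4)
label/dot centre [0.49236635 0.19288097] [[0.52100357 0.19058337]
 [0.48066946 0.19381943]]
t 30.97 pos [ 0.4741 -0.0849  0.1707] xaxis yaw 175.44 z [ 0.    -0.003 -1.   ] F [1.1 0.2 0.2] open 0.0444 grip 0.0
tool shift cm [-16.22  28.49   6.99] rows>= 8.03908131730076
turn (down tool => minus world) rad -0.237
```

```bash
python3 -m inch '[{"tx":-1.64,"ty":2.85,"tz":0,"turn":0,"grip":0.47},{"tx":-1.64,"ty":2.85,"tz":0,"turn":0,"grip":0.47},{"tx":-1.64,"ty":2.85,"tz":0,"turn":0,"grip":0.47},{"tx":-1.64,"ty":2.85,"tz":0,"turn":0,"grip":0.47},{"tx":-1.64,"ty":2.85,"tz":0,"turn":0,"grip":0.47},{"tx":-1.64,"ty":2.85,"tz":0,"turn":0,"grip":0.47},{"tx":-1.64,"ty":2.85,"tz":0,"turn":0,"grip":0.47},{"tx":-1.64,"ty":2.85,"tz":0,"turn":0,"grip":0.47},{"tx":-1.64,"ty":2.85,"tz":0,"turn":0,"grip":0.47},{"tx":-1.64,"ty":2.85,"tz":0,"turn":0,"grip":0.47}]'
python3 -m inch '[{"tx":0,"ty":0,"tz":2,"turn":-0.12,"grip":0.47},{"tx":0,"ty":0,"tz":3,"turn":-0.12,"grip":0.47},{"tx":0,"ty":0,"tz":3,"turn":0,"grip":0.47},{"tx":0,"ty":0,"tz":2,"turn":0,"grip":0.47},{"tx":0,"ty":0,"tz":0,"turn":0,"grip":0.47},{"tx":0,"ty":0,"tz":0,"turn":0,"grip":0.47},{"tx":0,"ty":0,"tz":0,"turn":0,"grip":0.47}]'
python3 - <<'E'
from h import *
to(.6605,.1865,.0105,9.4)
s=grab_frame("side"); cv2.imwrite("pics/raws9.png",s)
# has cover moved? compare with raws8
a=cv2.imread("pics/raws8.png"); d=np.abs(a.astype(int)-s).max(2)[170:205,215:242]; print((d>60).sum())
E
```

```text
time_s: 31.8
tool_pos: [0.6586, 0.1974, 0.1706]
tcp_rot: [0.034, 0.999, 0.0, -0.0]
contact_force: [2.1, -0.1, -0.6]
opening: 0.0445
grip_force: 0.0
time_s: 32.38
tool_pos: [0.6594, 0.1956, 0.0717]
tcp_rot: [-0.085, 0.996, 0.0, 0.001]
contact_force: [0.4, 0.9, 0.7]
opening: 0.0441
grip_force: 0.0
t 32.38 pos [0.6594 0.1956 0.0717] xaxis yaw -170.23 z [ 0.002  0.001 -1.   ] F [0.4 0.9 0.7] open 0.0441 grip 0.0
tool shift cm [ 0.06 -0.92  6.12] rows>= 1.4830584444408612
turn (down tool => minus world) rad 0.007
223
```

```bash
python3 - <<'E'
from h import *
a=cv2.imread("pics/raws7.png");s=cv2.imread("pics/raws9.png")
for p in [(220,192),(222,193),(224,192),(224,190),(226,190),(228,186),(232,184),(234,183),(218,196),(230,190)]: print(p,a[p[1],p[0]],s[p[1],p[0]])
E
python3 -m inch '[{"tx":0.05,"ty":-0.92,"tz":2,"turn":0.007,"grip":0.47},{"tx":0,"ty":0,"tz":1.2,"turn":0,"grip":0.47},{"tx":0,"ty":0,"tz":0,"turn":0,"grip":0.47},{"tx":0,"ty":0,"tz":0,"turn":0,"grip":0.47}]'
python3 -c "
from h import *
to(.6605,.1865,.0105,9.4)"
```

```text
(220, 192) [17 18 24] [22 27 30]
(222, 193) [12 17 22] [22 25 31]
(224, 192) [8 9 9] [17 14 17]
(224, 190) [19 17 18] [20 18 19]
(226, 190) [22 20 20] [20 19 19]
(228, 186) [22 20 21] [22 21 20]
(232, 184) [23 19 17] [14 12 12]
(234, 183) [20 19 19] [13 13 11]
(218, 196) [ 96 114 124] [141 162 175]
(230, 190) [ 73  96 112] [ 72  94 110]
time_s: 32.77
tool_pos: [0.6594, 0.1858, 0.0381]
tcp_rot: [-0.082, 0.997, 0.0, -0.0]
contact_force: [-0.3, 0.6, 1.2]
opening: 0.0443
grip_force: 0.0
t 32.77 pos [0.6594 0.1858 0.0381] xaxis yaw -170.65 z [-0.001  0.    -1.   ] F [-0.3  0.6  1.2] open 0.0443 grip 0.0
tool shift cm [-0.13  0.05  2.76] rows>= 0.6634360237268799
turn (down tool => minus world) rad -0.001
```

Cover still in place. Descend and grip the bar.

```bash
python3 -m inch '[{"tx":-0.1,"ty":0,"tz":1.5,"turn":0,"grip":0.47},{"tx":0,"ty":0,"tz":1.2,"turn":0,"grip":0.47},{"tx":0,"ty":0,"tz":0,"turn":0,"grip":0.47},{"tx":0,"ty":0,"tz":0,"turn":0,"grip":0.05},{"tx":0,"ty":0,"tz":0,"turn":0,"grip":0.05},{"tx":0,"ty":0,"tz":0,"turn":0,"grip":0.05},{"tx":0,"ty":0,"tz":0,"turn":0,"grip":0.05},{"tx":0,"ty":0,"tz":0,"turn":0,"grip":0.05},{"tx":0,"ty":0,"tz":0,"turn":0,"grip":0.05}]' 30
python3 -c "
from h import *
pose()"
python3 -m inch '[{"tx":0,"ty":0,"tz":-1.5,"turn":0,"grip":0.05},{"tx":0,"ty":0,"tz":-3,"turn":0,"grip":0.05},{"tx":0,"ty":0,"tz":-3,"turn":0.117,"grip":0.05},{"tx":0,"ty":0,"tz":-3,"turn":0.117,"grip":0.05},{"tx":0,"ty":0,"tz":-3,"turn":0,"grip":0.05},{"tx":0,"ty":0,"tz":0,"turn":0,"grip":0.05},{"tx":0,"ty":0,"tz":0,"turn":0,"grip":0.05}]'
python3 -c "
from h import *
to(.4948,.193,.14,-4)"
```

```text
time_s: 33.52
tool_pos: [0.6609, 0.1859, 0.0115]
tcp_rot: [-0.082, 0.997, 0.0, 0.0]
contact_force: [-0.1, 0.8, 1.3]
opening: 0.0133
grip_force: 30.0
t 33.52 pos [0.6609 0.1859 0.0115] xaxis yaw -170.65 z [ 0.001  0.    -1.   ] F [-0.1  0.8  1.3] open 0.0133 grip 30.0
time_s: 34.1
tool_pos: [0.662, 0.1862, 0.1492]
tcp_rot: [0.035, 0.999, 0.001, 0.002]
contact_force: [-0.1, 0.5, -1.0]
opening: 0.0134
grip_force: 30.0
t 34.1 pos [0.662  0.1862 0.1492] xaxis yaw 175.97 z [ 0.005  0.001 -1.   ] F [-0.1  0.5 -1. ] open 0.0134 grip 30.0
tool shift cm [16.73 -0.5   0.84] rows>= 4.019457434117078
turn (down tool => minus world) rad -0.001
```

```bash
python3 -m inch '[{"tx":2.4,"ty":-0.07,"tz":0,"turn":0,"grip":0.05},{"tx":2.4,"ty":-0.07,"tz":0,"turn":0,"grip":0.05},{"tx":2.4,"ty":-0.07,"tz":0,"turn":0,"grip":0.05},{"tx":2.4,"ty":-0.07,"tz":0,"turn":0,"grip":0.05},{"tx":2.4,"ty":-0.07,"tz":0,"turn":0,"grip":0.05},{"tx":2.4,"ty":-0.07,"tz":0,"turn":0,"grip":0.05},{"tx":2.3,"ty":-0.07,"tz":0,"turn":0,"grip":0.05},{"tx":0,"ty":0,"tz":0,"turn":0,"grip":0.05},{"tx":0,"ty":0,"tz":0,"turn":0,"grip":0.05},{"tx":0,"ty":0,"tz":0,"turn":0,"grip":0.05}]'
python3 -m inch '[{"tx":0,"ty":0,"tz":1.5,"turn":0,"grip":0.05},{"tx":0,"ty":0,"tz":1.5,"turn":0,"grip":0.05},{"tx":0,"ty":0,"tz":0.8,"turn":0,"grip":0.05},{"tx":0,"ty":0,"tz":0,"turn":0,"grip":0.05},{"tx":0,"ty":0,"tz":0,"turn":0,"grip":0.05},{"tx":0,"ty":0,"tz":0,"turn":0,"grip":0.05}]'
python3 -c "
from h import *
to(.4950,.193,.098,-4)"
```

```text
time_s: 34.93
tool_pos: [0.494, 0.1924, 0.1456]
tcp_rot: [0.035, 0.999, -0.0, -0.0]
contact_force: [0.8, -0.3, -1.3]
opening: 0.0141
grip_force: 30.0
time_s: 35.43
tool_pos: [0.4943, 0.1926, 0.1083]
tcp_rot: [0.036, 0.999, 0.0, 0.0]
contact_force: [-0.7, 1.0, 0.4]
opening: 0.0136
grip_force: 30.0
t 35.43 pos [0.4943 0.1926 0.1083] xaxis yaw 175.92 z [ 0.001  0.    -1.   ] F [-0.7  1.   0.4] open 0.0136 grip 30.0
tool shift cm [-0.06  0.04  1.03] rows>= 0.24747448795753826
turn (down tool => minus world) rad -0.001
```

```bash
python3 -m inch '[{"tx":-0.06,"ty":0.03,"tz":0.5,"turn":0,"grip":0.05},{"tx":0,"ty":0,"tz":0.4,"turn":0,"grip":0.05},{"tx":0,"ty":0,"tz":0.3,"turn":0,"grip":0.05},{"tx":0,"ty":0,"tz":0,"turn":0,"grip":0.05},{"tx":0,"ty":0,"tz":0,"turn":0,"grip":0.05},{"tx":0,"ty":0,"tz":0,"turn":0,"grip":0.05}]' 55
python3 -c "
from h import *
pose(); cv2.imwrite('pics/raws10.png',grab_frame('side'))"
python3 -m inch '[{"tx":0,"ty":0,"tz":0.3,"turn":0,"grip":0.05},{"tx":0,"ty":0,"tz":0.3,"turn":0,"grip":0.05},{"tx":0,"ty":0,"tz":0.3,"turn":0,"grip":0.05},{"tx":0,"ty":0,"tz":0,"turn":0,"grip":0.05}]'
python3 -c "
from h import *
pose()"
```

```text
time_s: 35.93
tool_pos: [0.4942, 0.1928, 0.096]
tcp_rot: [0.035, 0.999, -0.0, -0.0]
contact_force: [-1.2, 0.4, -0.8]
opening: 0.0133
grip_force: 55.0
t 35.93 pos [0.4942 0.1928 0.096 ] xaxis yaw 175.95 z [-0. -0. -1.] F [-1.2  0.4 -0.8] open 0.0133 grip 55.0
time_s: 36.32
tool_pos: [0.4945, 0.193, 0.0874]
tcp_rot: [0.035, 0.999, 0.0, 0.0]
contact_force: [-1.8, -0.1, 7.6]
opening: 0.0133
grip_force: 55.0
t 36.32 pos [0.4945 0.193  0.0874] xaxis yaw 175.95 z [ 0.001  0.    -1.   ] F [-1.8 -0.1  7.6] open 0.0133 grip 55.0
```

```bash
python3 -m inch '[{"tx":0,"ty":0,"tz":0.3,"turn":0,"grip":0.05},{"tx":0,"ty":0,"tz":0.3,"turn":0,"grip":0.05},{"tx":0,"ty":0,"tz":0.3,"turn":0,"grip":0.05},{"tx":0,"ty":0,"tz":0.2,"turn":0,"grip":0.05},{"tx":0,"ty":0,"tz":0,"turn":0,"grip":0.05}]'
python3 -m inch '[{"tx":0,"ty":0,"tz":0.1,"turn":0,"grip":0.05},{"tx":0,"ty":0,"tz":0,"turn":0,"grip":0.05}]'
python3 -c "
from h import *
pose()"
```

```text
time_s: 36.73
tool_pos: [0.4946, 0.1931, 0.0762]
tcp_rot: [0.035, 0.999, 0.0, 0.0]
contact_force: [-0.8, -0.4, 7.4]
opening: 0.0134
grip_force: 55.0
time_s: 36.9
tool_pos: [0.4946, 0.1931, 0.0753]
tcp_rot: [0.035, 0.999, 0.0, 0.0]
contact_force: [-0.5, -0.5, 7.3]
opening: 0.0133
grip_force: 55.0
t 36.9 pos [0.4946 0.1931 0.0753] xaxis yaw 175.94 z [ 0.001  0.    -1.   ] F [-0.5 -0.5  7.3] open 0.0133 grip 55.0
```

```bash
python3 -m inch '[{"tx":0,"ty":0,"tz":0.12,"turn":0,"grip":0.05},{"tx":0,"ty":0,"tz":0,"turn":0,"grip":0.05}]'
python3 -m inch '[{"tx":0,"ty":0,"tz":0.12,"turn":0,"grip":0.05},{"tx":0,"ty":0,"tz":0,"turn":0,"grip":0.05}]'
python3 -c "
from h import *
pose()
s=grab_frame('side'); cv2.imwrite('pics/raws11.png',s)
for n in ('raws10','raws11'):
    i=cv2.imread(f'pics/{n}.png'); h=cv2.cvtColor(i,cv2.COLOR_BGR2HSV); m=(abs(h[...,0].astype(int)-11)<6)&(h[...,1]>140)&(h[...,2]>60); m[:185]=0;m[222:]=0;m[:,:165]=0;m[:,215:]=0; y,x=np.nonzero(m); print(n,len(x),x.mean(),y.mean(),y.min(),y.max())
    r=((h[...,0]<5)|(h[...,0]>173))&(h[...,1]>140)&(h[...,2]>60); r[:180]=0;r[202:]=0;r[:,:205]=0;r[:,220:]=0; y,x=np.nonzero(r); print('knob',x.mean(),y.mean(),len(x))
"
```

```text
time_s: 37.07
tool_pos: [0.4946, 0.1931, 0.0742]
tcp_rot: [0.035, 0.999, 0.0, 0.0]
contact_force: [-0.5, 0.0, 7.3]
opening: 0.013
grip_force: 55.0
time_s: 37.23
tool_pos: [0.4946, 0.1931, 0.0733]
tcp_rot: [0.035, 0.999, 0.0, 0.0]
contact_force: [-1.8, -0.6, 9.5]
opening: 0.0131
grip_force: 55.0
t 37.23 pos [0.4946 0.1931 0.0733] xaxis yaw 175.94 z [ 0.001  0.001 -1.   ] F [-1.8 -0.6  9.5] open 0.0131 grip 55.0
raws10 2 212.5 190.5 190 191
knob 212.0 192.0 7
raws11 2 212.5 190.5 190 191
knob 212.0 192.0 7
```

```bash
for k in 1; do python3 -m inch '[{"tx":0,"ty":0,"tz":0.12,"turn":0,"grip":0.05},{"tx":0,"ty":0,"tz":0,"turn":0,"grip":0.05}]'; done
python3 -m inch '[{"tx":0,"ty":0,"tz":0.12,"turn":0,"grip":0.05},{"tx":0,"ty":0,"tz":0,"turn":0,"grip":0.05}]'
python3 -c "
from h import *
pose()
a=cv2.imread('pics/raws10.png');s=grab_frame('side'); cv2.imwrite('pics/raws12.png',s)
# vertical profile of stack side wall, column through long side
for c in (188,192,196,200): print(c,'before',a[180:215,c].max(1).tolist()); print(c,'after ',s[180:215,c].max(1).tolist())
"
```

```text
time_s: 37.45
tool_pos: [0.4948, 0.1931, 0.0732]
tcp_rot: [0.035, 0.999, 0.0, 0.001]
contact_force: [-3.7, -1.0, 20.4]
opening: 0.013
grip_force: 55.0
time_s: 37.62
tool_pos: [0.4949, 0.1932, 0.0731]
tcp_rot: [0.035, 0.999, 0.001, 0.001]
contact_force: [-5.6, -1.2, 29.9]
opening: 0.0135
grip_force: 55.0
t 37.62 pos [0.4949 0.1932 0.0731] xaxis yaw 175.93 z [ 0.002  0.001 -1.   ] F [-5.6 -1.2 29.9] open 0.0135 grip 55.0
188 before [70, 67, 64, 59, 52, 52, 54, 51, 52, 47, 42, 31, 24, 18, 17, 24, 45, 68, 91, 99, 101, 100, 101, 103, 108, 106, 102, 98, 88, 80, 97, 119, 129, 132, 134]
188 after  [66, 63, 57, 53, 50, 48, 49, 45, 43, 44, 46, 46, 43, 42, 38, 30, 22, 20, 19, 20, 23, 34, 60, 81, 97, 101, 101, 100, 103, 106, 103, 102, 105, 120, 129]
192 before [85, 87, 88, 85, 89, 88, 87, 88, 87, 84, 66, 38, 22, 23, 53, 80, 94, 100, 100, 100, 101, 105, 106, 102, 102, 101, 96, 81, 60, 57, 88, 133, 164, 176, 171]
192 after  [69, 78, 85, 87, 89, 88, 89, 88, 87, 87, 87, 89, 88, 86, 85, 76, 53, 25, 19, 38, 66, 90, 100, 101, 101, 101, 102, 103, 103, 102, 114, 141, 165, 178, 172]
196 before [119, 139, 134, 107, 65, 39, 38, 42, 37, 29, 19, 40, 66, 86, 96, 100, 100, 102, 104, 106, 103, 101, 106, 113, 116, 111, 101, 95, 106, 139, 170, 181, 176, 154, 122]
196 after  [63, 77, 75, 72, 79, 84, 88, 87, 76, 62, 62, 62, 62, 57, 47, 22, 26, 51, 80, 96, 99, 100, 101, 101, 104, 108, 105, 104, 113, 138, 165, 177, 175, 153, 123]
200 before [172, 175, 173, 167, 163, 150, 117, 67, 29, 39, 68, 90, 100, 100, 100, 101, 102, 103, 104, 104, 109, 120, 126, 129, 131, 132, 132, 132, 132, 133, 131, 121, 106, 108, 135]
200 after  [87, 88, 89, 103, 130, 156, 169, 171, 171, 164, 141, 94, 46, 20, 32, 59, 84, 97, 100, 101, 100, 103, 108, 105, 104, 108, 116, 125, 131, 130, 124, 113, 101, 107, 129]
```

Hard stop reached (22 mm down, ~30 N). Release and see that the catch holds.

```bash
python3 -m inch '[{"tx":0,"ty":0,"tz":-0.3,"turn":0,"grip":0.05},{"tx":0,"ty":0,"tz":-0.3,"turn":0,"grip":0.05},{"tx":0,"ty":0,"tz":-0.2,"turn":0,"grip":0.05},{"tx":0,"ty":0,"tz":0,"turn":0,"grip":0.05}]'
python3 -c "
from h import *
pose()"
python3 -m inch '[{"tx":0,"ty":0,"tz":0,"turn":0,"grip":0.4},{"tx":0,"ty":0,"tz":0,"turn":0,"grip":0.4},{"tx":0,"ty":0,"tz":0,"turn":0,"grip":0.4},{"tx":0,"ty":0,"tz":-1,"turn":0,"grip":0.4},{"tx":0,"ty":0,"tz":-2,"turn":0,"grip":0.4},{"tx":0,"ty":0,"tz":-3,"turn":0,"grip":0.4},{"tx":0,"ty":0,"tz":-3,"turn":0,"grip":0.4},{"tx":0,"ty":0,"tz":-2,"turn":0,"grip":0.4}]'
python3 -c "
from h import *
pose()
a=cv2.imread('pics/raws12.png');s=grab_frame('side'); cv2.imwrite('pics/raws13.png',s)
for c in (192,196,200): print(c,'before',a[186:212,c].max(1).tolist()); print(c,'after ',s[186:212,c].max(1).tolist())
"
```

```text
time_s: 38.0
tool_pos: [0.4945, 0.1929, 0.0784]
tcp_rot: [0.035, 0.999, 0.0, 0.0]
contact_force: [1.1, -0.7, 0.1]
opening: 0.0135
grip_force: 55.0
t 38.0 pos [0.4945 0.1929 0.0784] xaxis yaw 175.94 z [ 0.001  0.    -1.   ] F [ 1.1 -0.7  0.1] open 0.0135 grip 55.0
time_s: 38.67
tool_pos: [0.4951, 0.1932, 0.1912]
tcp_rot: [0.035, 0.999, 0.001, 0.001]
contact_force: [1.1, 0.7, -0.4]
opening: 0.0376
grip_force: 0.0
t 38.67 pos [0.4951 0.1932 0.1912] xaxis yaw 175.93 z [ 0.003  0.001 -1.   ] F [ 1.1  0.7 -0.4] open 0.0376 grip 0.0
192 before [89, 88, 87, 87, 87, 89, 88, 86, 85, 76, 53, 25, 19, 38, 66, 90, 100, 101, 101, 101, 102, 103, 103, 102, 114, 141]
192 after  [171, 157, 122, 75, 44, 31, 28, 20, 20, 15, 20, 23, 40, 68, 90, 100, 99, 100, 100, 104, 107, 105, 100, 92, 97, 132]
196 before [88, 87, 76, 62, 62, 62, 62, 57, 47, 22, 26, 51, 80, 96, 99, 100, 101, 101, 104, 108, 105, 104, 113, 138, 165, 177]
196 after  [93, 75, 50, 28, 15, 17, 17, 17, 15, 25, 53, 81, 96, 98, 99, 101, 103, 108, 105, 102, 101, 103, 114, 144, 171, 179]
200 before [169, 171, 171, 164, 141, 94, 46, 20, 32, 59, 84, 97, 100, 101, 100, 103, 108, 105, 104, 108, 116, 125, 131, 130, 124, 113]
200 after  [171, 169, 157, 124, 72, 32, 22, 39, 63, 82, 95, 99, 100, 100, 101, 102, 103, 102, 109, 122, 140, 165, 178, 181, 167, 139]
```

Catch holds at 17 mm with zero force. Measure the tray now by code (arm is over the magazine).

```bash
python3 - <<'E'
from m import *
def meas(i):
    h=cv2.cvtColor(i,cv2.COLOR_BGR2HSV); m=~((h[...,0]>90)&(h[...,0]<115)&(h[...,1]>70)); k=np.zeros_like(m); k[205:285,240:399]=1; 
    # keep only inside mat hull
    b=(~m)&k; c=cv2.convexHull(np.vstack([x for x in cv2.findContours(b.astype(np.uint8),0,1)[0] if cv2.contourArea(x)>200])); hull=np.zeros(m.shape,np.uint8); cv2.fillConvexPoly(hull,c,1); hull=cv2.erode(hull,np.ones((5,5)))
    mm=cv2.morphologyEx((m&(hull>0)).astype(np.uint8),cv2.MORPH_OPEN,np.ones((5,5)))
    return rect(mm,.023)
i=grab_frame("top"); cv2.imwrite("pics/rawt14.png",i)
print(meas(cv2.imread("pics/raw1.png")),meas(i))
to(.4881-.083*.9966,-.197+.083*.0819,.1,-4.7)
E
```

```text
(array([ 489.7, -195.5]), array([348.2, 120. ]), 85.3) (array([ 489.8, -195.6]), array([348.3, 120. ]), 85.3)
t 38.77 pos [0.4967 0.1938 0.1921] xaxis yaw 175.93 z [ 0.007  0.003 -1.   ] F [-0.5  0.1 -0.3] open 0.0371 grip 0.0
tool shift cm [  6.44 -38.99   9.03] rows>= 9.72013764313341
turn (down tool => minus world) rad 0.011
```

```bash
python3 -m inch '[{"tx":0.54,"ty":-3.25,"tz":0,"turn":0.011,"grip":1},{"tx":0.54,"ty":-3.25,"tz":0,"turn":0,"grip":1},{"tx":0.54,"ty":-3.25,"tz":0,"turn":0,"grip":1},{"tx":0.54,"ty":-3.25,"tz":0,"turn":0,"grip":1},{"tx":0.54,"ty":-3.25,"tz":0,"turn":0,"grip":1},{"tx":0.54,"ty":-3.25,"tz":0,"turn":0,"grip":1},{"tx":0.54,"ty":-3.25,"tz":0,"turn":0,"grip":1},{"tx":0.54,"ty":-3.25,"tz":0,"turn":0,"grip":1},{"tx":0.54,"ty":-3.25,"tz":0,"turn":0,"grip":1},{"tx":0.54,"ty":-3.25,"tz":0,"turn":0,"grip":1}]'
python3 -m inch '[{"tx":0.54,"ty":-3.25,"tz":0,"turn":0,"grip":1},{"tx":0.54,"ty":-3.25,"tz":0,"turn":0,"grip":1},{"tx":0,"ty":0,"tz":3,"turn":0,"grip":1},{"tx":0,"ty":0,"tz":3,"turn":0,"grip":1},{"tx":0,"ty":0,"tz":3,"turn":0,"grip":1},{"tx":0,"ty":0,"tz":0,"turn":0,"grip":1},{"tx":0,"ty":0,"tz":0,"turn":0,"grip":1}]'
python3 -c "
from h import *
to(.405,-.190,.008,-4.7)"
```

```text
time_s: 39.6
tool_pos: [0.413, -0.128, 0.1877]
tcp_rot: [0.041, 0.999, 0.0, -0.001]
contact_force: [0.6, -0.4, -0.8]
opening: 0.0938
grip_force: 0.0
time_s: 40.18
tool_pos: [0.3966, -0.19, 0.0971]
tcp_rot: [0.041, 0.999, 0.001, -0.002]
contact_force: [-0.2, -0.6, -0.0]
opening: 0.094
grip_force: 0.0
t 40.18 pos [ 0.3966 -0.19    0.0971] xaxis yaw 175.31 z [-0.004  0.002 -1.   ] F [-0.2 -0.6 -0. ] open 0.094 grip 0.0
tool shift cm [-0.88  0.06  8.91] rows>= 2.1471314817759546
turn (down tool => minus world) rad 0.0
```

```bash
python3 -m inch '[{"tx":0,"ty":0.06,"tz":3,"turn":0,"grip":1},{"tx":0,"ty":0,"tz":3,"turn":0,"grip":1},{"tx":0,"ty":0,"tz":1.9,"turn":0,"grip":1},{"tx":0,"ty":0,"tz":1,"turn":0,"grip":1},{"tx":-1,"ty":0,"tz":0,"turn":0,"grip":1},{"tx":-0.7,"ty":0,"tz":0,"turn":0,"grip":1},{"tx":-0.5,"ty":0,"tz":0,"turn":0,"grip":1},{"tx":-0.5,"ty":0,"tz":0,"turn":0,"grip":1},{"tx":-0.8,"ty":0,"tz":0,"turn":0,"grip":1},{"tx":-0.8,"ty":0,"tz":0,"turn":0,"grip":1}]'
python3 -m inch '[{"tx":-0.8,"ty":0,"tz":0,"turn":0,"grip":1},{"tx":-0.8,"ty":0,"tz":0,"turn":0,"grip":1},{"tx":-0.8,"ty":0,"tz":0,"turn":0,"grip":1},{"tx":-0.8,"ty":0,"tz":0,"turn":0,"grip":1},{"tx":-0.8,"ty":0,"tz":0,"turn":0,"grip":1},{"tx":-0.8,"ty":0,"tz":0,"turn":0,"grip":1},{"tx":-0.8,"ty":0,"tz":0,"turn":0,"grip":1},{"tx":-0.8,"ty":0,"tz":0,"turn":0,"grip":1},{"tx":-0.8,"ty":0,"tz":0,"turn":0,"grip":1},{"tx":-0.8,"ty":0,"tz":0,"turn":0,"grip":1}]'
python3 -m inch '[{"tx":-0.8,"ty":0,"tz":0,"turn":0,"grip":1},{"tx":-0.5,"ty":0,"tz":0,"turn":0,"grip":1},{"tx":-0.3,"ty":0,"tz":0,"turn":0,"grip":1},{"tx":0,"ty":0,"tz":0,"turn":0,"grip":1},{"tx":0,"ty":0,"tz":0,"turn":0,"grip":1}]'
python3 - <<'E'
from h import *
pose()
t=grab_frame("top"); s=grab_frame("side"); cv2.imwrite("pics/rawt15.png",t); cv2.imwrite("pics/raws15.png",s)
# far-wall and near-wall edges in the side camera: profile along tray x at some y stations, vs the first picture
s0=cv2.resize(cv2.imread("pics/side0.png"),(512,384),interpolation=cv2.INTER_AREA)
e=np.array([.9966,-.0819]);f=np.array([.0819,.9966])
for nm,im,im0 in (("side",s,s0),("top",t,cv2.imread("pics/raw0.png"))):
  for v in (-.16,-.03,.03,.09,.165):
    u=np.arange(.04,.08,.002); P=np.array([[*(np.array([.6146,-.2062])+a*e+v*f),.022] for a in u]); q=px(P,nm).astype(np.float32)
    g=lambda I:cv2.remap(I,q[:,0][:,None],q[:,1][:,None],cv2.INTER_LINEAR)[:,0].mean(1).astype(int).tolist()
    print(nm,v,"\n ",g(im0),"\n ",g(im))
E
```

```text
time_s: 41.02
tool_pos: [0.4345, -0.1942, 0.0186]
tcp_rot: [0.041, 0.999, -0.001, -0.008]
contact_force: [-8.3, 1.2, 7.8]
opening: 0.094
grip_force: 4.1
time_s: 41.85
tool_pos: [0.5149, -0.2009, 0.0182]
tcp_rot: [0.041, 0.999, -0.001, -0.007]
contact_force: [-7.7, 1.1, 6.6]
opening: 0.094
grip_force: 4.1
time_s: 42.27
tool_pos: [0.5332, -0.2023, 0.0182]
tcp_rot: [0.041, 0.999, -0.001, -0.005]
contact_force: [-4.3, -0.0, 4.9]
opening: 0.0941
grip_force: 2.6
t 42.27 pos [ 0.5332 -0.2023  0.0182] xaxis yaw 175.31 z [-0.009 -0.002 -1.   ] F [-4.3 -0.   4.9] open 0.0941 grip 2.6
side -0.16 
  [122, 109, 99, 92, 90, 97, 107, 119, 130, 138, 142, 144, 144, 143, 143, 142, 142, 143, 144, 144] 
  [135, 147, 152, 155, 156, 157, 157, 157, 156, 156, 156, 156, 156, 156, 156, 157, 157, 157, 157, 157]
side -0.03 
  [125, 113, 101, 92, 89, 92, 100, 112, 124, 134, 139, 142, 143, 144, 143, 143, 143, 143, 144, 144] 
  [131, 143, 151, 156, 156, 157, 157, 156, 156, 156, 156, 156, 156, 156, 156, 157, 157, 156, 156, 156]
side 0.03 
  [125, 115, 104, 94, 90, 93, 100, 112, 123, 132, 139, 143, 144, 144, 144, 14
[... 860 characters left out ...]
 100, 106, 110, 114, 116, 117, 116, 117, 117, 117, 116, 117, 116]
top 0.03 
  [117, 117, 117, 116, 116, 111, 102, 85, 80, 86, 102, 108, 109, 107, 107, 107, 105, 106, 107, 106] 
  [88, 92, 103, 116, 118, 118, 119, 119, 119, 118, 117, 117, 117, 118, 117, 117, 118, 118, 118, 117]
top 0.09 
  [117, 117, 117, 116, 116, 114, 108, 92, 79, 78, 91, 103, 108, 107, 106, 106, 106, 106, 106, 106] 
  [93, 95, 106, 116, 117, 117, 116, 116, 117, 117, 117, 117, 117, 118, 117, 117, 117, 117, 116, 117]
top 0.165 
  [120, 121, 121, 120, 120, 117, 111, 96, 87, 84, 99, 107, 110, 108, 108, 108, 107, 107, 107, 107] 
  [92, 98, 108, 121, 121, 119, 117, 118, 119, 118, 118, 118, 117, 117, 117, 118, 118, 117, 116, 118]
```

```bash
python3 -m inch '[{"tx":0.5,"ty":0,"tz":0,"turn":0,"grip":1},{"tx":0.3,"ty":0,"tz":0.5,"turn":0,"grip":1},{"tx":0,"ty":0,"tz":0.4,"turn":0,"grip":1},{"tx":0,"ty":0,"tz":0,"turn":0,"grip":1}]'
python3 -m inch '[{"tx":-0.4,"ty":0,"tz":0,"turn":0,"grip":1},{"tx":-0.4,"ty":0,"tz":0,"turn":0,"grip":1},{"tx":-0.4,"ty":0,"tz":0,"turn":0,"grip":1},{"tx":-0.4,"ty":0,"tz":0,"turn":0,"grip":1},{"tx":-0.3,"ty":0,"tz":0,"turn":0,"grip":1},{"tx":0,"ty":0,"tz":0,"turn":0,"grip":1},{"tx":0,"ty":0,"tz":0,"turn":0,"grip":1}]'
cat > far.py <<'E'
from h import *
pose()
t=grab_frame("top"); cv2.imwrite("pics/rawlast.png",t); i0=cv2.imread("pics/raw0.png")
e=np.array([.9966,-.0819]);f=np.array([.0819,.9966])
# outer far-wall edge: steepest dark->light crossing along tray x, half level between wall and bench
def edge(I,v):
    u=np.arange(.03,.08,.0005); q=px([[*(np.array([.6146,-.2062])+a*e+v*f),.022] for a in u]).astype(np.float32)
    p=cv2.remap(cv2.GaussianBlur(I,(3,3),0),q[:,:1].copy(),q[:,1:].copy(),cv2.INTER_LINEAR)[:,0].mean(1); d=np.convolve(p,np.r_[np.ones(8),-np.ones(8)],'same')[8:-8]; return round(1000*u[8+d.argmax()],1)
for v in (-.15,-.1,-.03,.0,.03,.06,.09,.12,.15): print(v,edge(i0,v),edge(t,v))
E
python3 far.py
```

```text
time_s: 42.7
tool_pos: [0.5269, -0.2016, 0.0076]
tcp_rot: [0.041, 0.999, -0.001, -0.003]
contact_force: [0.4, -0.7, -0.2]
opening: 0.0939
grip_force: 0.0
time_s: 43.28
tool_pos: [0.5451, -0.2033, 0.0078]
tcp_rot: [0.041, 0.999, -0.001, -0.004]
contact_force: [-2.3, 0.3, 0.2]
opening: 0.0941
grip_force: 1.4
t 43.28 pos [ 0.5451 -0.2033  0.0078] xaxis yaw 175.31 z [-0.008 -0.002 -1.   ] F [-2.3  0.3  0.2] open 0.0941 grip 1.4
-0.15 59.0 71.5
-0.1 59.5 70.5
-0.03 59.5 60.5
0.0 37.5 55.5
0.03 60.0 57.0
0.06 60.5 57.0
0.09 61.0 56.5
0.12 39.0 56.5
0.15 61.5 57.0
```

```bash
python3 -m inch '[{"tx":-0.2,"ty":0,"tz":0,"turn":0,"grip":1},{"tx":-0.15,"ty":0,"tz":0,"turn":0,"grip":1},{"tx":0,"ty":0,"tz":0,"turn":0,"grip":1},{"tx":0,"ty":0,"tz":0,"turn":0,"grip":1},{"tx":0.8,"ty":0,"tz":0,"turn":0,"grip":1},{"tx":1,"ty":0,"tz":-1,"turn":0,"grip":1},{"tx":0,"ty":0,"tz":-4,"turn":0,"grip":1},{"tx":0,"ty":0,"tz":-4,"turn":0,"grip":1},{"tx":0,"ty":0,"tz":-4,"turn":0,"grip":1},{"tx":0,"ty":0,"tz":-4,"turn":0,"grip":1}]'
python3 -m inch '[{"tx":0,"ty":3.3,"tz":0,"turn":0,"grip":1},{"tx":0,"ty":3.3,"tz":0,"turn":0,"grip":1},{"tx":0,"ty":3.3,"tz":0,"turn":0,"grip":1},{"tx":0,"ty":3.3,"tz":0,"turn":0,"grip":1},{"tx":0,"ty":3.3,"tz":0,"turn":0,"grip":1},{"tx":0,"ty":3.3,"tz":0,"turn":0,"grip":1},{"tx":0,"ty":3.3,"tz":0,"turn":0,"grip":1},{"tx":0,"ty":3.3,"tz":0,"turn":0,"grip":1},{"tx":0,"ty":3.3,"tz":0,"turn":0,"grip":1},{"tx":0,"ty":3.3,"tz":0,"turn":0,"grip":1}]'
python3 -m inch '[{"tx":0.5,"ty":3.3,"tz":0,"turn":0,"grip":1},{"tx":0.5,"ty":3.3,"tz":0,"turn":0,"grip":1},{"tx":0.5,"ty":3.3,"tz":0,"turn":0,"grip":1},{"tx":0.5,"ty":3.3,"tz":0,"turn":0,"grip":1},{"tx":0.5,"ty":3.3,"tz":0,"turn":0,"grip":1},{"tx":0.5,"ty":3.3,"tz":0,"turn":0,"grip":1},{"tx":0.5,"ty":3.3,"tz":0,"turn":0,"grip":1},{"tx":0.5,"ty":3.3,"tz":0,"turn":0,"grip":1},{"tx":0.5,"ty":3.3,"tz":0,"turn":0,"grip":1},{"tx":0.5,"ty":3.3,"tz":0,"turn":0,"grip":1}]'
python3 far.py
python3 - <<'E'
from h import *
g=lambda i:np.clip((i/255.)**.6*255,0,255).astype(np.uint8)
t=cv2.imread("pics/rawlast.png"); i0=cv2.imread("pics/raw0.png"); s=grab_frame("side")
c=lambda I:cv2.resize(g(I[165:230,250:410]),(560,228),interpolation=cv2.INTER_CUBIC)
B=cv2.resize(g(s[165:225,160:240]),(560,144*2//2+0) if 0 else (192,144),interpolation=cv2.INTER_CUBIC)
out=np.zeros((600,560,3),np.uint8); out[:228]=c(i0); out[228:456]=c(t); out[456:,:192]=B
out[456:,200:500]=cv2.resize(g(t[200:270,155:300]),(300,144),interpolation=cv2.INTER_CUBIC)
cv2.imwrite("pics/final.png",out)
E
```

```text
time_s: 44.17
tool_pos: [0.5316, -0.2017, 0.181]
tcp_rot: [0.041, 0.999, -0.001, -0.002]
contact_force: [-0.1, -0.4, -0.2]
opening: 0.0943
grip_force: 0.0
time_s: 45.0
tool_pos: [0.5589, 0.1285, 0.1784]
tcp_rot: [0.041, 0.999, -0.001, -0.002]
contact_force: [1.2, 0.1, -0.1]
opening: 0.0941
grip_force: 0.0
time_s: 45.83
tool_pos: [0.536, 0.4613, 0.1779]
tcp_rot: [0.041, 0.999, -0.001, -0.002]
contact_force: [0.2, 0.0, 0.0]
opening: 0.0941
grip_force: 0.0
t 45.83 pos [0.536  0.4613 0.1779] xaxis yaw 175.31 z [-0.005 -0.001 -1.   ] F [0.2 0.  0. ] open 0.0941 grip 0.0
-0.15 59.0 62.5
-0.1 59.5 62.0
-0.03 59.5 62.0
0.0 37.5 62.5
0.03 60.0 62.5
0.06 60.5 62.0
0.09 61.0 62.0
0.12 39.0 61.5
0.15 61.5 61.5
```

View pics/final.png

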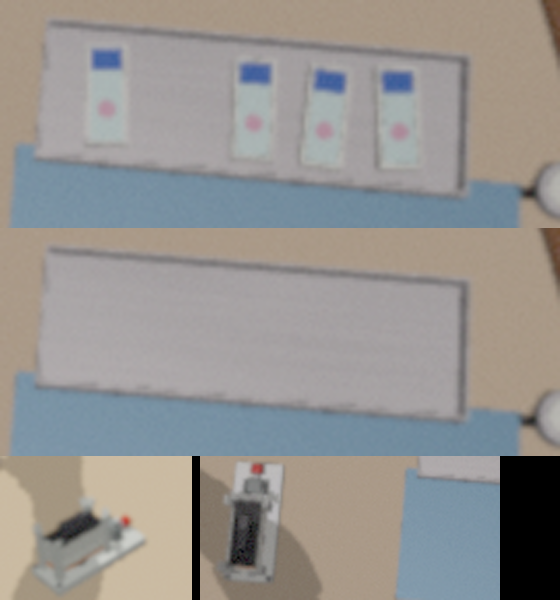

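The empty tray is back within about 2–3 mm and 0.6° of its start (compare corners (48,22)/(468,60) before with (48,21)/(467,55) now). The cover lies in the magazine at (245,533) on the held-down stack, and the arm is clear.

```bash
python3 -c "
from plant import workorder
print(workorder.job_done())"
```

```text
the job is handed in; nothing more can be done
None
```

The job is handed in at about 46 s: all four carriers are stacked labels-to-knob under the cover with the lift caught down, and the empty tray is back within about 3 mm of its start. I made no moves at the oil bottle, slide box or tally counter.

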